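# Fetch the vial basket from the deep tank with the hook rod

## Robot

A 6-joint arm with a two-finger parallel gripper is mounted at the origin on the work surface. World frame = base frame: x ahead of the robot, y to its left, z up, the work surface at z = 0. Lengths are in m, angles in degrees, forces in N, time in s.
With the tool pointing down it reaches from about 0.3 to 0.75 m from the base axis. Payload 8.5 kg.
Tool frame: the origin (TCP) lies on the mounting face of the last link; the fingertips stand 173 mm ahead of it and the grasp point (between the pads) lies 155 mm ahead of it (env.tips_ahead is the distance from the TCP to the fingertips, in m); x points along the fingers, z is the direction in which the jaws open and shut, and the axes are right-handed (so a half turn about x gives the same grasp; the last joint's range is limited). The gripper opens to 85 mm and grips with 20 to 120 N. Pads are 22 mm wide; open, the fingers measure 114 mm over their backs; the gripper's body (76 mm by 85 mm) begins 54 mm behind the grasp point. The pads swing forward as they close: fully open they stand 13 mm farther back than shut.
Start: joints at [-75.59, 21.807, 74.336, -0, 83.858, -12.336], TCP at [0.248, -0.491, 0.405] pointing down, gripper open.
Joint ranges: [-178.18, 178.18], [-50.72, 133.34], [12.68, 142.11], [-81.47, 261.47], [9.98, 163.14], [-165.26, 165.26]. Speed limits (degrees/s): [136.94, 136.94, 180, 180, 180, 180].

## Interface

Orientations are given as a 3x3 rotation matrix whose columns are the frame's x, y, z axes.
In Python, from rig import env, optics gives the robot as it stands.
- The arm moves only by the shell command python3 -m inch 'ROWS' [FORCE]. ROWS is JSON, a list of rows, each a list of 3 entries, a list of its own where there are three numbers: the closure, from -1 (fully open) to 1 (shut), then the shift along the tool's x, y, z in units of 30 mm (1.0 is 30 mm), then the turn about the tool's x in units of 5 degrees (1.0 is 5 degrees). In form: [[hand, [x, y, z], yaw], ...]. A call has exactly 8 rows; each row shifts and turns the commanded pose from where the row before left it, along the tool's axes as they then stand; what a row does not reach is not made up. A row lasts 1/12 s, in which the tool goes at most 41.7 mm and 7.16 degrees, less where a joint would pass 70% of its speed; a pose out of reach is approached as far as the arm can. A call is refused whole if a number of a shift passes 1 or a number of a turn 1, either way. A call with a gripper value outside its range is refused whole. The fingers move at their own pace and stop on an object; FORCE is the grip in N (left out, the last holds). Time passes only in rows, so rows that do not move let the fingers close, or fill a call up. It gives the time, the measured TCP pose, the force and the opening at its end, in the units of the state.
- env.observe(): the state, without advancing time (a new reading comes with each control period).
- optics.get_image(name): name is "side" or "top" or "wrist"; returns the picture (420x560x3 uint8, red, green, blue); there is no depth.
- optics.camera_params(name): a dict with "fx", "fy", "cx", "cy" (pixels), "xyz" and "rotation" of the camera in the world. Camera axes: x right, y down, z forward; pixel columns grow to the right and rows downward; lengths in m; the calibration is good to about 2 mm. A picture is of the moment at which its call begins: read the wrist's pose just before it. camera_params takes no time and is no camera call; for the wrist camera it gives the pose at the moment of the call.
- env.close_job(): hands the job in, once; it reports no verdict.
The state is a dict: "time_s": time; "q": joint angles; "qvel": joint speeds; "joint_efforts": joint torques, N m; "position": TCP position; "tool_rot": TCP orientation; "ft_force": force on the tool from outside, world axes, zero at the start; "wrist_torque": the same for the moment, N m; "grip_width": finger opening in m.
Only numpy, scipy, OpenCV 4.12 (cv2) and the standard library are available. Lean on these libraries where they do the work, as an engineer would, in place of code of your own. Each camera call takes 0.05 s, during which the arm holds its last target.

## Task

Take the hook rod from its stand and use it to fish the small steel vial basket out of the deep clear tank: feel gently along the tank's back wall with the hook, catch the basket's bar properly in the hook and lift it out. Set the basket down gently, upright, inside the steel tray, unhook it, and hang the rod back in its stand. Touch the basket only with the rod, never bear on the tank with more than 6 N, and leave the other containers alone.

Things in the scene. Friction and masses are not known exactly. Their poses are not given: they have to be found in the camera images.
- tank: Fixed deep clear-walled tank, open at the top; origin at its underside's centre, z up. Outside 90 (x) x 74 (y) x 150 mm tall, walls 5 mm, floor 6 mm: inside x -40..40, y -32..32 mm. The basket's ears hang on a steel ledge on each y wall: x 10..40 mm, standing out 8 mm, tops 50 mm above the underside, a 4 mm high lip at the front end (x 7..10 mm). The back wall is at +x.
- tank_wall (a point): Middle of the top edge of the inner face of the tank's back (+x) wall, 150 mm above the table; axes as the tank's. The wall below it is flat and upright; the basket hangs close before it.
- basket_bar (a point): Middle of the straight top bar (round, 6 mm thick, along the basket's y, 37 mm clear between its two legs) of the small steel vial basket, 0.12 to 0.2 kg. Axes are the basket's, z up. At the start the bar is about 11 mm from the tank's back wall (free gap behind the bar about 8 mm), 60 mm below the tank's rim, its axes along the tank's within 2 degrees.
- basket_tub (a point): Centre of the basket's tub: 24 (x) x 46 (y) x 40 mm tall, so its underside is 20 mm below. The bar's middle is 54 mm above and 3 mm to +x of this point; between the tub's rim and the bar's underside 31 mm are free. The ears make it 58 mm wide in y; their undersides, 14 mm above this point, rest on the tank's ledges. Lifted 6 mm it is free of the lips; on the hook it swings.
- rod_grip (a point): Middle of the black handle of the hook rod (0.14 kg in all): 18 x 18 mm square, reaching 30 mm below and 28 mm above this point. Axes are the handle's, z up, x the way the hook points. At the start the rod hangs upright in the stand, its axes along the stand's within 3 degrees.
- rod_collar (a point): Foot of the handle: underside of the 28 mm wide, 4 mm thick collar. Below: a 5 mm thick steel shank at x 0 and a J hook in the x-z plane, open upward: underside 95 mm below here, tip (7 mm ball) centred at x 17 mm, top 77 mm below, 11 mm clear gap. BUT the stiff shank leans at this point up to 0.18 rad either way, moving the hook to +x or -x by up to 17 mm: not measured, find it by touch.
- stand: Fixed grey rod stand; origin at the underside below the rod's place, z up. Two prongs, each 15 mm wide, 8 mm thick, with a 14 mm slot between them, open to -x. Column (44 mm wide, 125 mm tall) at x 48..60 mm; base plate x -40..60, y -40..40 mm, 8 mm thick. The rod comes out towards -x and goes back the same way, its collar held just above the prongs, its hook pointing to the column.
- slot (a point): Seat of the rod: middle of the slot, level with the prongs' upper faces, 125 mm above the table; axes as the stand's. The slot runs from 18 mm to -x of here (open end) to 48 mm to +x. The rod hangs here with its collar's underside on the prongs and its shank in the slot.
- tray: Fixed shallow steel tray; origin at its underside's centre, z up. Outside 160 (x) x 120 (y) x 18 mm tall, walls and floor 5 mm thick.
- pill_bottle: Bystander: white jar, 52 mm in diameter, 100 mm tall, origin under its centre. Leave it alone.
- amber_bottle: Bystander: amber bottle, 48 mm in diameter, 120 mm tall, origin under its centre. Leave it alone.
- cup: Bystander: white measuring cup, 60 mm in diameter, 60 mm tall, origin under its centre. Leave it alone.
Things that resemble listed ones, but are neither listed nor needed, are in the scene too. What is shaped like the tray but purple is not meant.

How it is judged:
By the outcome, as a careful person would: the job done as asked, in the order asked, and still so for the second after the job is handed in, with the robot touching nothing.
It also fails if it takes over 72 s, if anything falls off the work surface, if the arm or the gripper's body presses on something with over 40 N, if the wrist force passes 120 N, or if a joint passes its speed limit or range.

## Working session

There is one attempt and no reset: what is moved stays moved. The work goes in short steps, Python scripts to look and compute and a shell command to move; the robot and the scene stay as the last step left them, time stands still between calls to the robot, and variables do not carry over. Pictures are saved under pics/ and viewed, and the job is handed in when it is done.

```bash
ls; mkdir -p pics
python3 - <<'E'
from rig import env, optics
import cv2
s=env.observe()
print({k:(v if not hasattr(v,'round') else v) for k,v in s.items()})
for n in ["side","top","wrist"]:
    p=optics.camera_params(n); print(n,p)
    im=optics.get_image(n); cv2.imwrite(f"pics/{n}0.png",im[:,:,::-1])
E
```

```text
pics
{'time_s': 0.0, 'q': array([-7.55906820e+01,  2.18417243e+01,  7.43865700e+01, -3.58459754e-04,
        8.38572457e+01, -1.23354503e+01]), 'qvel': array([-0.17142743,  0.04527646,  0.07699911,  0.02798158,  0.07218987,
        0.02175585]), 'joint_efforts': array([-2.68262565e-04, -4.48458767e+01, -2.31272238e+01, -1.89651241e-04,
        4.83415570e-03,  3.25756787e-05]), 'position': array([ 0.24749755, -0.49111412,  0.40409401]), 'tool_rot': array([[-3.77542803e-04,  8.93019794e-01,  4.50017227e-01],
       [ 1.44444322e-03,  4.50017277e-01, -8.93018681e-01],
       [-9.99998886e-01,  3.12871558e-04, -1.45981717e-03]]), 'ft_force': array([ 0.16799182, -0.16183873,  0.48912806]), 'wrist_torque': array([-0.01254952, -0.00846297,  0.01562514]), 'grip_width': 0.08536883190491577}
side {'fx': 463.03465062828667, 'fy': 463.03465062828667, 'cx': 283.84687781832736, 'cy': 207.02438761538826, 'xyz': array([-0.30562182,  0.7393101 ,  0.8117605 ]), 'rotation': array([[-0.70717439, -0.34509794,  0.61709949],
       [-0.70682328,  0.36662518, -0.60496845],
       [-0.01747085, -0.86399849, -0.5031912 ]])}
top {'fx': 531.5568675084047, 'fy': 531.5568675084047, 'cx': 271.58308416056593, 'cy': 209.44809503893057, 'xyz': array([ 0.32710418, -0.07922011,  1.39167602]), 'rotation': array([[-0.02564633, -0.985081  ,  0.17016958],
       [-0.99957   ,  0.02284887, -0.01837763],
       [ 0.01421527, -0.17056772, -0.98524341]])}
wrist {'fx': 301.9604736669908, 'fy': 301.9604736669908, 'cx': 280.02789168381, 'cy': 207.5220005738306, 'xyz': array([ 0.30558538, -0.46055162,  0.37338471]), 'rotation': array([[ 4.50939019e-01, -8.62398864e-01, -2.30048256e-01],
       [-8.92554738e-01, -4.35645344e-01, -1.16443866e-01],
       [ 2.01606123e-04,  2.57839743e-01, -9.66187676e-01]])}
```

View pics/side0.png

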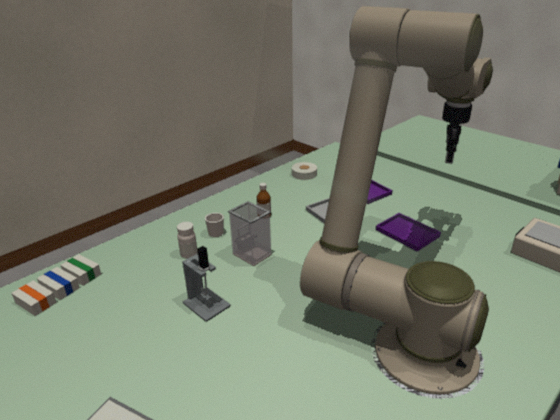

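View pics/top0.png

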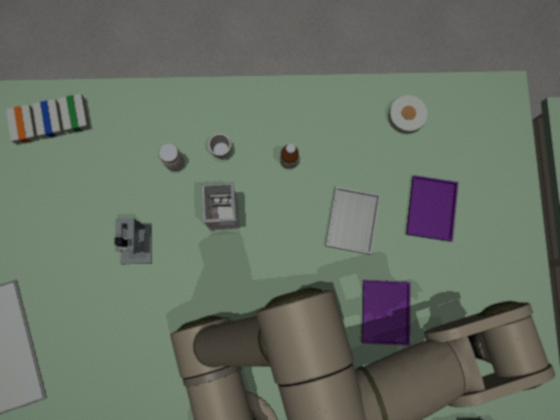

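View pics/wrist0.png

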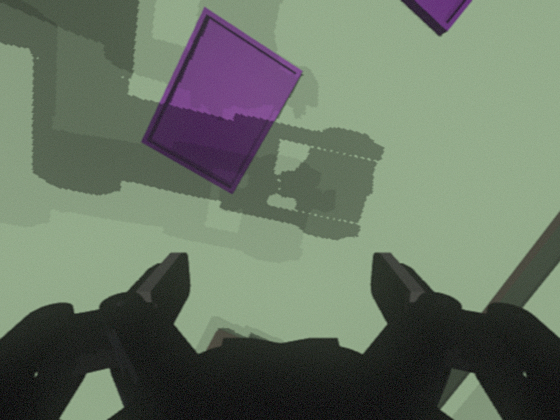

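The top view shows the stand and rod at about (133,242), the tank at (220,205) and a steel tray at (352,220). The purple trays are at (432,208) and (386,312), and a larger grey thing is at (5,350). Next I'll look at close crops.

Run:
```python
import cv2,numpy as np
t=cv2.imread("pics/top0.png"); s=cv2.imread("pics/side0.png")
a=cv2.resize(t[170:280,95:255],None,fx=5,fy=5,interpolation=cv2.INTER_CUBIC)
cv2.imwrite("pics/tc.png",a)
b=cv2.resize(s[190:330,165:285],None,fx=4.2,fy=4.2,interpolation=cv2.INTER_CUBIC)
cv2.imwrite("pics/sc.png",b)
c=cv2.resize(t[170:270,310:470],None,fx=5,fy=5,interpolation=cv2.INTER_CUBIC)
cv2.imwrite("pics/tray.png",c)
```

```text
(no output)
```

View pics/tc.png

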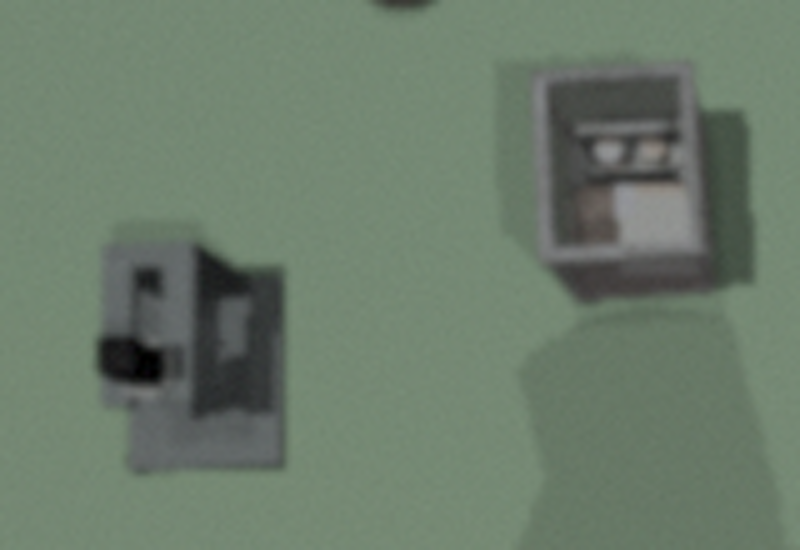

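View pics/sc.png

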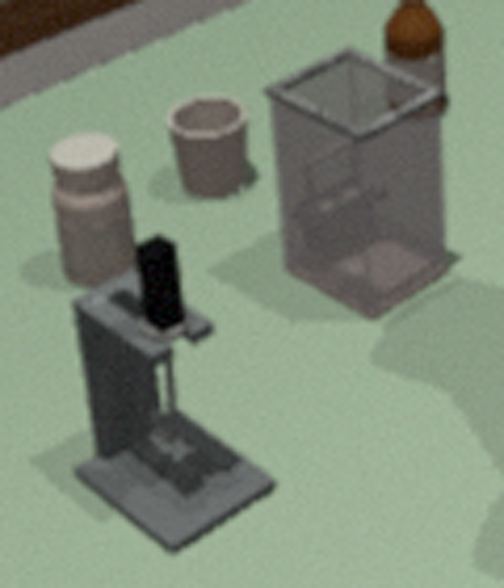

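View pics/tray.png

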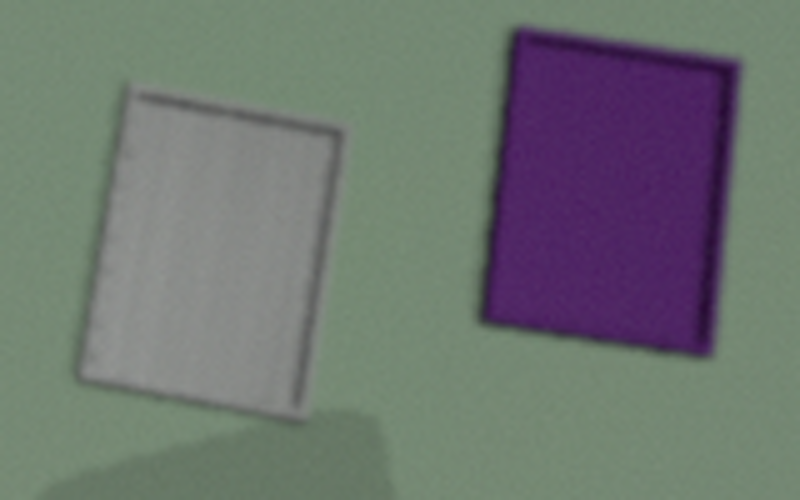

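```bash
cat > h.py <<'E'
import numpy as np, cv2
from rig import env, optics
def ray(p,u,v):
    d=np.array([(u-p['cx'])/p['fx'],(v-p['cy'])/p['fy'],1.]); return p['xyz'],p['rotation']@d
def onz(p,u,v,z):
    o,d=ray(p,u,v); return o+d*(z-o[2])/d[2]
def proj(p,X):
    c=p['rotation'].T@(np.asarray(X)-p['xyz']); return np.array([p['cx']+p['fx']*c[0]/c[2],p['cy']+p['fy']*c[1]/c[2]])
def tri(p1,a,p2,b):
    o1,d1=ray(p1,*a);o2,d2=ray(p2,*b);d1=d1/np.linalg.norm(d1);d2=d2/np.linalg.norm(d2)
    t=np.linalg.lstsq(np.c_[d1,-d2],o2-o1,rcond=None)[0]; A=o1+t[0]*d1;B=o2+t[1]*d2
    return (A+B)/2,np.linalg.norm(A-B)
def cr(u,v,x0,y0,f): return (u+.5)/f-.5+x0,(v+.5)/f-.5+y0
E
python3 - <<'E'
from h import *
np.set_printoptions(precision=4,suppress=True)
T=optics.camera_params('top')
f=lambda u,v,z:onz(T,*cr(u,v,95,170,5),z)
print('tank rim outer corners')
c=np.array([f(u,v,.15) for u,v in [(535,65),(690,63),(705,258),(540,262)]]);print(c,c.mean(0));print(np.linalg.norm(np.roll(c,-1,0)-c,axis=1))
print('bar ends',f(578,127,.09),f(678,127,.09))
c=np.array([f(u,v,.125) for u,v in [(105,243),(197,243),(192,402),(104,402)]]);print('prong top corners',c);print(np.linalg.norm(np.roll(c,-1,0)-c,axis=1))
print('slot far',f(148,275,.125)); 
g=lambda u,v,z:onz(T,*cr(u,v,310,170,5),z)
c=np.array([g(u,v,.018) for u,v in [(127,90),(343,130),(305,418),(80,378)]]);print('tray',c,c.mean(0));print(np.linalg.norm(np.roll(c,-1,0)-c,axis=1))
# base plate
print('base',[f(u,v,.008) for u,v in [(130,470),(283,465),(283,267)]])
E
```

```text
tank rim outer corners
[[ 0.6105  0.063   0.15  ]
 [ 0.6098 -0.0109  0.15  ]
 [ 0.5154 -0.0168  0.15  ]
 [ 0.5153  0.0609  0.15  ]] [0.5627 0.0241 0.15  ]
[0.0739 0.0946 0.0777 0.0952]
bar ends [0.592  0.0486 0.09  ] [ 0.5909 -0.0012  0.09  ]
prong top corners [[0.5332 0.2723 0.125 ]
 [0.5322 0.2282 0.125 ]
 [0.4557 0.2292 0.125 ]
 [0.4567 0.2709 0.125 ]]
[0.044  0.0765 0.0417 0.0766]
slot far [0.5172 0.2514 0.125 ]
tray [[ 0.6191 -0.2741  0.018 ]
 [ 0.595  -0.3875  0.018 ]
 [ 0.4433 -0.3586  0.018 ]
 [ 0.4669 -0.2427  0.018 ]] [ 0.5311 -0.3157  0.018 ]
[0.1159 0.1544 0.1183 0.1554]
base [array([0.4331, 0.289 , 0.008 ]), array([0.4337, 0.2101, 0.008 ]), array([0.5374, 0.2115, 0.008 ])]
```

Candidates before the first reach, by their pixels in the top view:
- **Rod:** the only black handle is at (123,241), in the grey stand.
- **Tank:** the clear box at (220,205). The cup at (220,145) is not it.
- **Tray:** the grey one at (352,220). The measured size is 155x117 mm, against 160x120 given. The purple trays at (432,208) and (386,312) and the large grey item at (5,350) are rejected.

The crop confirms the rod, tank and tray. Now I'll turn the tool to world axes and go over the tank for a close look.

```bash
python3 -m inch '[[-1,[0,0,0],-1],[-1,[0,0,0],-1],[-1,[0,0,0],-1],[-1,[0,0,0],-1],[-1,[0,0,0],-1],[-1,[0,0,0],-1],[-1,[0,0,0],-1],[-1,[0,0,0],-1]]' 60; python3 -m inch '[[-1,[0,0,0],-1],[-1,[0,0,0],-1],[-1,[0,0,0],-1],[-1,[0,0,0],-1],[-1,[0,0,0],-0.64],[-1,[0,1,0.6],0],[-1,[0,1,0.6],0],[-1,[0,1,0.6],0]]'
```

```text
time_s: 0.82
position: [0.2475, -0.4911, 0.4044]
tool_rot: [[-0.0, 0.391, 0.92], [0.001, 0.92, -0.391], [-1.0, 0.001, -0.0]]
ft_force: [0.7, -0.3, -0.3]
grip_width: 0.085
time_s: 1.48
position: [0.3018, -0.4002, 0.4043]
tool_rot: [[-0.0, 0.002, 1.0], [0.001, 1.0, -0.002], [-1.0, 0.001, -0.0]]
ft_force: [1.1, -0.6, 0.1]
grip_width: 0.0855
```

```bash
python3 -m inch '[[-1,[0,1,0.6],0],[-1,[0,1,0.6],0],[-1,[0,1,0.6],0],[-1,[0,1,0.6],0],[-1,[0,1,0.6],0],[-1,[0,1,0.6],0],[-1,[0,1,0.6],0],[-1,[0,1,0.6],0]]';python3 -m inch '[[-1,[0,1,0.6],0],[-1,[0,1,0.6],0],[-1,[0,1,0.6],0],[-1,[0,1,0.6],0],[-1,[0,1,0.6],0],[-1,[0,0.4,0.2],0],[-1,[0,0,0],0],[-1,[0,0,0],0]]'
cat > snap.py <<'E'
import sys
from h import *
import pickle
n,name=sys.argv[1:3]
p=optics.camera_params(n); im=optics.get_image(n)
cv2.imwrite(f'pics/{name}.png',im[:,:,::-1]); pickle.dump(p,open(f'{name}.pkl','wb'))
s=env.observe(); print(s['time_s'],s['position'].round(4),s['ft_force'].round(2))
E
python3 snap.py wrist w1
```

```text
time_s: 2.15
position: [0.4463, -0.1597, 0.4047]
tool_rot: [[-0.0, 0.001, 1.0], [0.0, 1.0, -0.001], [-1.0, 0.0, -0.0]]
ft_force: [1.4, -0.8, 0.4]
grip_width: 0.0855
time_s: 2.82
position: [0.5419, 0.0006, 0.4044]
tool_rot: [[-0.001, -0.0, 1.0], [-0.0, 1.0, 0.0], [-1.0, -0.0, -0.001]]
ft_force: [-0.9, 0.5, 0.6]
grip_width: 0.0854
2.8667 [ 5.417e-01 -1.000e-04  4.045e-01] [ 0.17 -0.52 -0.14]
```

View pics/w1.png

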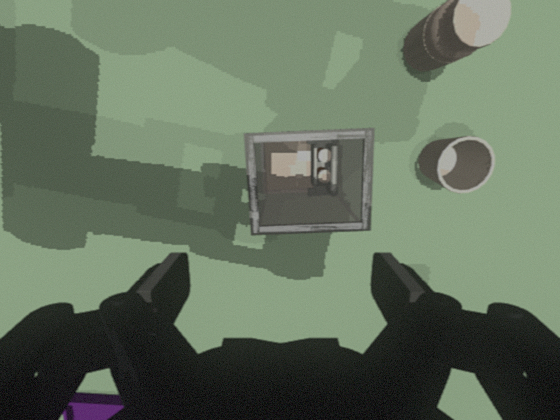

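Run:
```python
import cv2
t=cv2.imread("pics/w1.png")
cv2.imwrite("pics/w1c.png",cv2.resize(t[115:245,235:385],None,fx=5,fy=5,interpolation=cv2.INTER_CUBIC)[:600])
```

```text
(no output)
```

View pics/w1c.png

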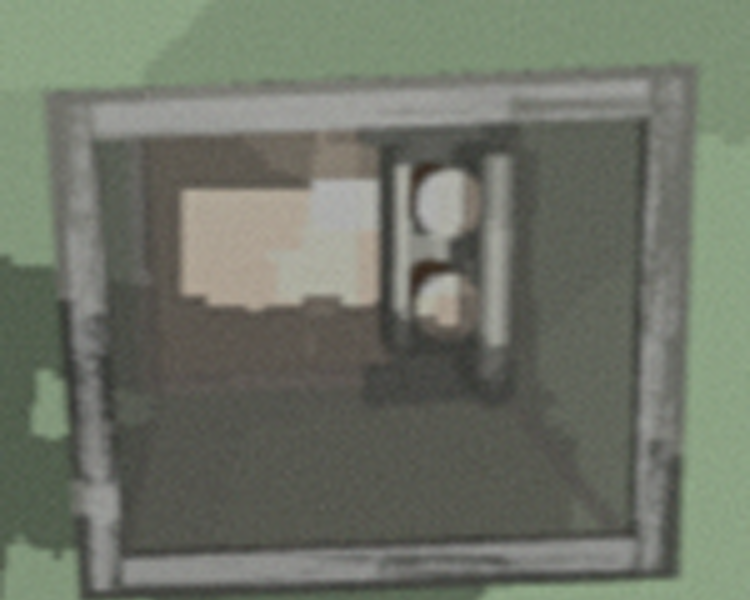

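Run:
```python
from h import *
import pickle
np.set_printoptions(precision=4,suppress=True)
W=pickle.load(open('w1.pkl','rb')); print(W['xyz'])
f=lambda u,v,z:onz(W,*cr(u,v,235,115,5),z)
o=np.array([f(*q,.15) for q in [(48,95),(695,68),(678,575),(85,597)]]);print('outer',o[:,:2],o.mean(0),np.linalg.norm(np.roll(o,-1,0)-o,axis=1))
i=np.array([f(*q,.15) for q in [(93,138),(648,120),(638,540),(121,556)]]);print('inner',i[:,:2],i.mean(0),np.linalg.norm(np.roll(i,-1,0)-i,axis=1))
print('bar',f(498,152,.09),f(494,395,.09))
for z in (.15,):
  for a,b in ((0,1),(3,2),(3,0),(2,1)):
    d=o[b]-o[a]; e=i[b]-i[a]; print(np.degrees(np.arctan2(d[1],d[0])),np.degrees(np.arctan2(e[1],e[0])))
```

```text
[0.5419 0.0669 0.3735]
outer [[ 0.5159  0.0619]
 [ 0.6087  0.0658]
 [ 0.6123 -0.0109]
 [ 0.5195 -0.0147]] [0.5641 0.0255 0.15  ] [0.0928 0.0767 0.0929 0.0767]
inner [[ 0.5223  0.0559]
 [ 0.6025  0.0585]
 [ 0.6056 -0.0051]
 [ 0.5252 -0.0079]] [0.5639 0.0253 0.15  ] [0.0803 0.0637 0.0804 0.0638]
bar [0.5916 0.0505 0.09  ] [0.593  0.0047 0.09  ]
2.392034037750227 1.8909253246692108
2.3385227141354825 1.9511684745819353
92.6546703502772 92.6727989624389
92.68782239793309 92.81311215967185
```

Tank: centre (0.564, 0.025), yaw 2.3°, with inner sizes matching to 0.5 mm. The bar's middle is about (0.592, 0.028), 11.6 mm before the back wall, as it should be. Next, the stand.

```bash
python3 -m inch '[[-1,[0,1,-0.3],0],[-1,[0,1,-0.3],0],[-1,[0,1,-0.3],0],[-1,[0,1,-0.3],0],[-1,[0,1,-0.3],0],[-1,[0,1,-0.3],0],[-1,[0,0.7,-0.3],0],[-1,[0,0,0],0]]'; python3 snap.py wrist w2
python3 - <<'E'
import cv2
t=cv2.imread("pics/w2.png")
cv2.imwrite("pics/w2c.png",cv2.resize(t[90:290,170:390],None,fx=3,fy=3,interpolation=cv2.INTER_CUBIC))
E
```

```text
time_s: 3.53
position: [0.4776, 0.203, 0.405]
tool_rot: [[-0.0, -0.001, 1.0], [0.001, 1.0, 0.001], [-1.0, 0.001, -0.0]]
ft_force: [0.2, 0.2, 0.2]
grip_width: 0.0855
3.5833 [0.4785 0.2016 0.405 ] [-0.15  0.24  0.6 ]
```

View pics/w2c.png

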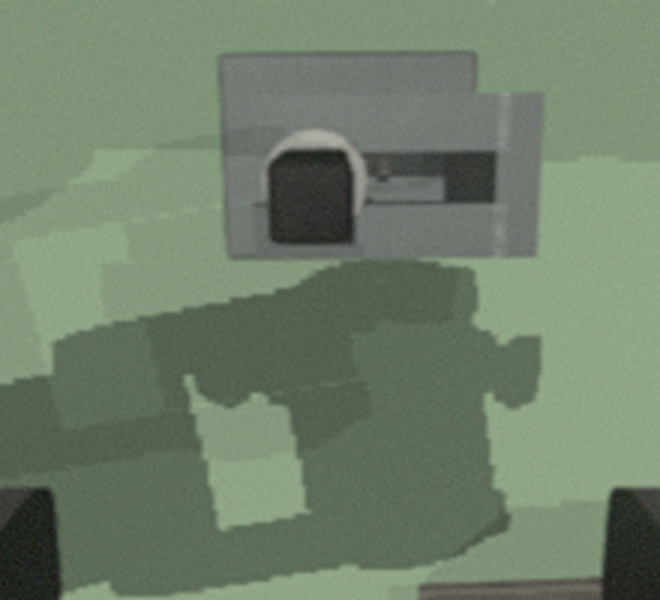

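Run:
```python
from h import *
import pickle
np.set_printoptions(precision=4,suppress=True)
W=pickle.load(open('w2.pkl','rb')); print(W['xyz'])
f=lambda u,v,z:onz(W,*cr(u,v,170,90,3),z)
print('handle top',f(270,150,.183),f(354,150,.183),f(354,243,.183),f(270,243,.183),f(312,196,.183))
c=np.array([f(*q,.125) for q in [(224,92),(543,94),(538,257),(229,258)]]);print('prong plate',c[:,:2],c.mean(0))
s=np.array([f(*q,.125) for q in [(497,151),(497,203),(372,152),(372,203)]]);print('slot',s[:,:2])
print('collar',f(262,180,.129),f(366,180,.129),f(314,129,.129))
for z in (.035,.045,.055): print('tip ball?',f(383,172,z))
```

```text
[0.4776 0.2694 0.3742]
handle top [0.465  0.2616 0.183 ] [0.4823 0.2616 0.183 ] [0.4825 0.2424 0.183 ] [0.4647 0.2424 0.183 ] [0.4736 0.2522 0.183 ]
prong plate [[0.4492 0.2742]
 [0.5336 0.2738]
 [0.5349 0.2304]
 [0.4494 0.23  ]] [0.4918 0.2521 0.125 ]
slot [[0.5222 0.2591]
 [0.5229 0.2452]
 [0.4886 0.2588]
 [0.4888 0.2452]]
collar [0.4592 0.2516 0.129 ] [0.4869 0.2516 0.129 ] [0.4731 0.2648 0.129 ]
tip ball? [0.4967 0.2478 0.035 ]
tip ball? [0.4961 0.2484 0.045 ]
tip ball? [0.4956 0.249  0.055 ]
```

The crop shows the handle centred at (312,196), giving a world position of (0.4736, 0.2522). The slot edges give a seat of about (0.474, 0.252) with yaw about 0, which agrees. Now I'll grasp with the jaws along x.

```bash
python3 -m inch '[[-1,[0,0.84,-0.07],0],[-1,[0,0.84,-0.07],0],[-1,[0.5,0,0],0],[-1,[0.7,0,0],0],[-1,[0.7,0,0],0],[-1,[0.7,0,0],0],[-1,[0.5,0,0],0],[-1,[0,0,0],0]]'; python3 snap.py wrist w3
```

```text
time_s: 4.25
position: [0.4753, 0.25, 0.309]
tool_rot: [[-0.005, 0.004, 1.0], [-0.002, 1.0, -0.004], [-1.0, -0.002, -0.005]]
ft_force: [-0.4, -0.2, 0.1]
grip_width: 0.0857
4.3 [0.4756 0.2503 0.3109] [-0.63  0.21  0.43]
```

View pics/w3.png

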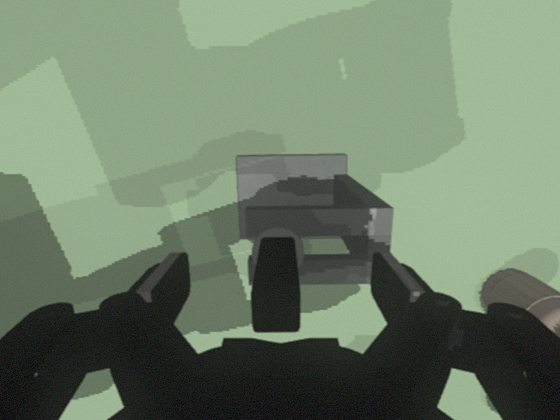

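The handle stands between the pads (column 277 against a jaw middle of 280). Closing with a 2 mm nudge.

```bash
python3 -m inch '[[-1,[0,0.05,-0.06],0],[1,[0,0,0],0],[1,[0,0,0],0],[1,[0,0,0],0],[1,[0,0,0],0],[1,[0,0,0],0],[1,[0,0,0],0],[1,[0,0,0],0]]' 80; python3 -m inch '[[1,[-0.1,0,0],0],[1,[-0.1,0,0],0],[1,[-0.1,0,0],0],[1,[0,0,0],0],[1,[0,0,0],0],[1,[0,0,0],0],[1,[0,0,0],0],[1,[0,0,0],0]]'; python3 snap.py wrist w4
```

```text
time_s: 4.97
position: [0.4732, 0.2536, 0.3121]
tool_rot: [[0.001, 0.001, 1.0], [0.0, 1.0, -0.001], [-1.0, 0.0, 0.001]]
ft_force: [-0.7, -0.1, 3.3]
grip_width: 0.0172
time_s: 5.63
position: [0.4732, 0.2535, 0.3206]
tool_rot: [[-0.0, 0.001, 1.0], [-0.0, 1.0, -0.001], [-1.0, -0.0, -0.0]]
ft_force: [-0.4, -0.8, -2.2]
grip_width: 0.0171
5.6833 [0.4732 0.2535 0.3206] [-0.25 -0.12 -1.47]
```

View pics/w4.png

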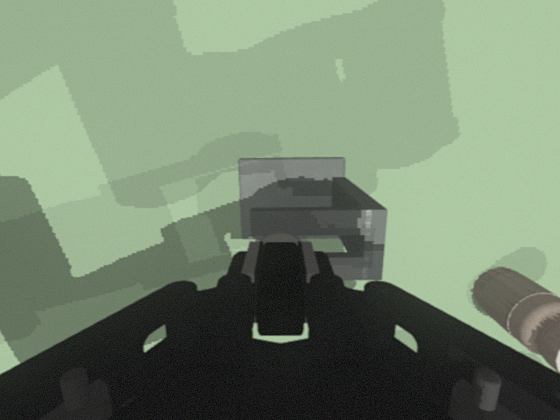

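Grip is 17 mm and Fz is -1.5 N, which matches the rod's weight. The collar is therefore at TCP z - 0.187. I'll retreat towards -x, then go up.

```bash
python3 -m inch '[[1,[0,0,-0.4],0],[1,[0,0,-0.5],0],[1,[0,0,-0.5],0],[1,[0,0,-0.5],0],[1,[0,0,-0.5],0],[1,[-0.2,0,-0.1],0],[1,[-0.4,0,0],0],[1,[-0.6,0,0],0]]'; python3 -m inch '[[1,[-0.8,0,0],0],[1,[-0.8,0,0],0],[1,[-0.8,0,0],0],[1,[-0.8,0,0],0],[1,[-0.2,0,0],0],[1,[0,0,0],0],[1,[0,0,0],0],[1,[0,0,0],0]]'; python3 snap.py side s1;python3 - <<'E'
import cv2
t=cv2.imread("pics/s1.png")
cv2.imwrite("pics/s1c.png",t[150:300,120:320].repeat(4,0).repeat(4,1))
E
```

```text
time_s: 6.35
position: [0.3983, 0.2536, 0.3568]
tool_rot: [[-0.002, 0.001, 1.0], [-0.001, 1.0, -0.001], [-1.0, -0.001, -0.002]]
ft_force: [0.8, 0.3, -1.3]
grip_width: 0.0172
time_s: 7.02
position: [0.3983, 0.2536, 0.4573]
tool_rot: [[-0.003, 0.001, 1.0], [-0.001, 1.0, -0.001], [-1.0, -0.001, -0.003]]
ft_force: [0.0, 0.4, -1.5]
grip_width: 0.0173
7.0667 [0.3984 0.2536 0.4573] [ 0.51  0.4  -1.68]
```

View pics/s1.png

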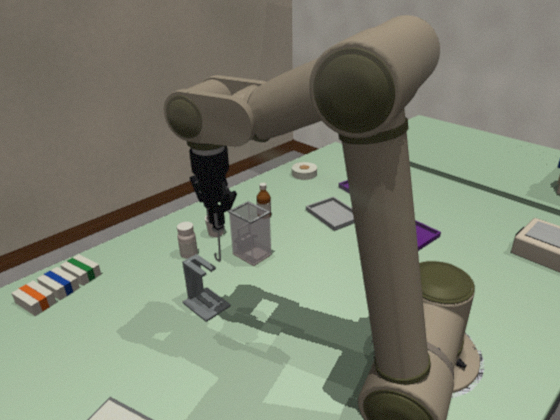

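Run:
```python
from h import *
import pickle
t=cv2.imread("pics/s1.png")
cv2.imwrite("pics/s1c.png",cv2.resize(t[195:275,180:260],None,fx=7,fy=7,interpolation=cv2.INTER_CUBIC))
p=pickle.load(open('s1.pkl','rb'))
C=np.array([.3984,.2536,.4573-.187])
q=proj(p,C); print('collar',q,(q-[180,195])*7)
for th in (-.18,-.09,0,.09,.18):
    c,s=np.cos(th),np.sin(th)
    r=lambda x,z: C+np.array([x*c-z*s,0,x*s+z*c])
    print(th,[((proj(p,X)-[180,195]+.5)*7-.5).round(0) for X in (r(0,-60),r(0,-85),r(8.5e-3,-.0925),r(17e-3,-.0805))] if 0 else [((proj(p,r(a,b))-[180,195]+.5)*7-.5).round(0) for a,b in ((0,0),(0,-.085),(.0085,-.0925),(.017,-.0805))])
```

```text
collar [216.71304187 228.67403451] [256.99129306 235.71824156]
-0.18 [array([260., 239.]), array([313., 477.]), array([302., 490.]), array([279., 451.])]
-0.09 [array([260., 239.]), array([299., 470.]), array([286., 480.]), array([264., 440.])]
0 [array([260., 239.]), array([284., 461.]), array([270., 468.]), array([250., 428.])]
0.09 [array([260., 239.]), array([269., 450.]), array([254., 455.]), array([236., 414.])]
0.18 [array([260., 239.]), array([254., 438.]), array([238., 440.]), array([222., 399.])]
```

View pics/s1c.png

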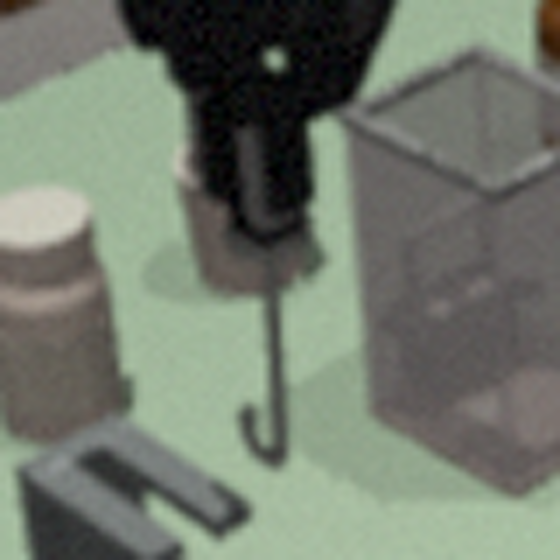

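The crop shows the hook tip at about (248,410) and the foot of the shank at (279,435). Both point to a small lean of about +0.05 rad, with the tip roughly 21 mm ahead of the collar. Touch will settle it. Now over the tank, in front of the bar.

```bash
python3 -m inch '[[1,[0,-0.94,0.66],0],[1,[0,-0.94,0.66],0],[1,[0,-0.94,0.66],0],[1,[0,-0.94,0.66],0],[1,[0,-0.94,0.66],0],[1,[0,-0.94,0.66],0],[1,[0,-0.94,0.66],0],[1,[0,-0.94,0.66],0]]'; python3 -m inch '[[1,[0,0,0],-0.45],[1,[0,0,0],0],[1,[0,0,0],0],[1,[0,0,0],0],[1,[0,0,0],0],[1,[0,0,0],0],[1,[0,0,0],0],[1,[0,0,0],0]]'; python3 snap.py side s2;python3 snap.py top t2;python3 snap.py wrist w5
python3 - <<'E'
import cv2
t=cv2.imread("pics/s2.png")
a=cv2.resize(t[160:270,200:300],None,fx=4,fy=4,interpolation=cv2.INTER_CUBIC)
t=cv2.imread("pics/w5.png")
cv2.imwrite("pics/s2c.png",a)
E
```

```text
time_s: 7.73
position: [0.5573, 0.0262, 0.4575]
tool_rot: [[-0.002, 0.001, 1.0], [0.0, 1.0, -0.001], [-1.0, 0.0, -0.002]]
ft_force: [0.3, 0.2, -1.6]
grip_width: 0.0171
time_s: 8.4
position: [0.5562, 0.0283, 0.4589]
tool_rot: [[0.0, -0.039, 0.999], [-0.0, 0.999, 0.039], [-1.0, -0.0, 0.0]]
ft_force: [0.5, 0.1, -0.4]
grip_width: 0.0172
8.45 [0.5563 0.0281 0.4589] [-0.61  0.05 -1.76]
8.5 [0.5563 0.0281 0.4588] [-0.29  0.19 -1.26]
8.55 [0.5563 0.028  0.4588] [-0.56  0.52 -0.67]
```

View pics/s2c.png

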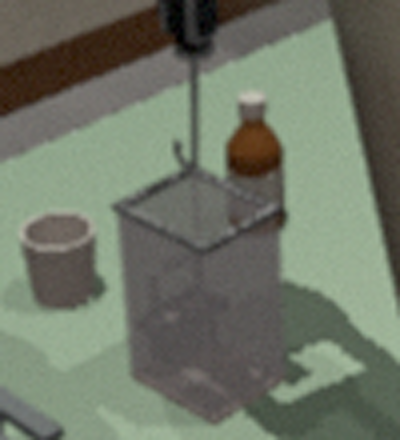

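View pics/w5.png

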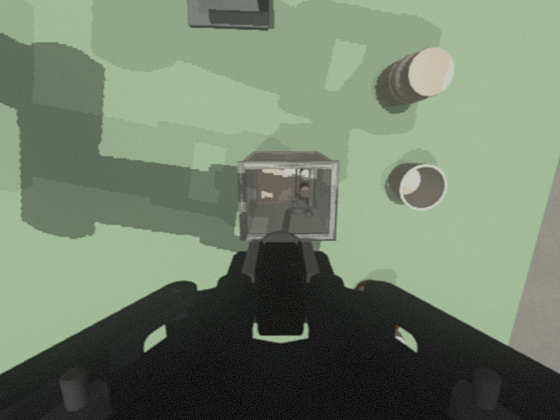

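Run:
```python
from h import *
import pickle
np.set_printoptions(precision=4,suppress=True)
t=cv2.imread("pics/w5.png")
cv2.imwrite("pics/w5c.png",cv2.resize(t[145:250,230:350],None,fx=6,fy=6,interpolation=cv2.INTER_CUBIC)[:600])
p=pickle.load(open('w5.pkl','rb'))
C=np.array([.5563,.0267,.4588-.187]);u=np.array([np.cos(.039),np.sin(.039),0]);
g=lambda q:((q-[230,145]+.5)*6-.5).round(0)
for th in (-.09,-0.05,0,.05,.09,.13):
    c,s=np.cos(th),np.sin(th)
    r=lambda x,z: C+u*(x*c-z*s)+np.array([0,0,x*s+z*c])
    print(th,[g(proj(p,r(a,b))) for a,b in ((0,0),(0,-.085),(.0085,-.0925),(.017,-.0805))])
```

```text
-0.09 [array([300., 645.]), array([245., 399.]), array([302., 383.]), array([372., 405.])]
-0.05 [array([300., 645.]), array([270., 398.]), array([328., 383.]), array([396., 406.])]
0 [array([300., 645.]), array([301., 398.]), array([361., 384.]), array([426., 407.])]
0.05 [array([300., 645.]), array([331., 398.]), array([393., 385.]), array([456., 409.])]
0.09 [array([300., 645.]), array([356., 399.]), array([419., 386.]), array([480., 411.])]
0.13 [array([300., 645.]), array([381., 400.]), array([445., 387.]), array([504., 413.])]
```

View pics/w5c.png

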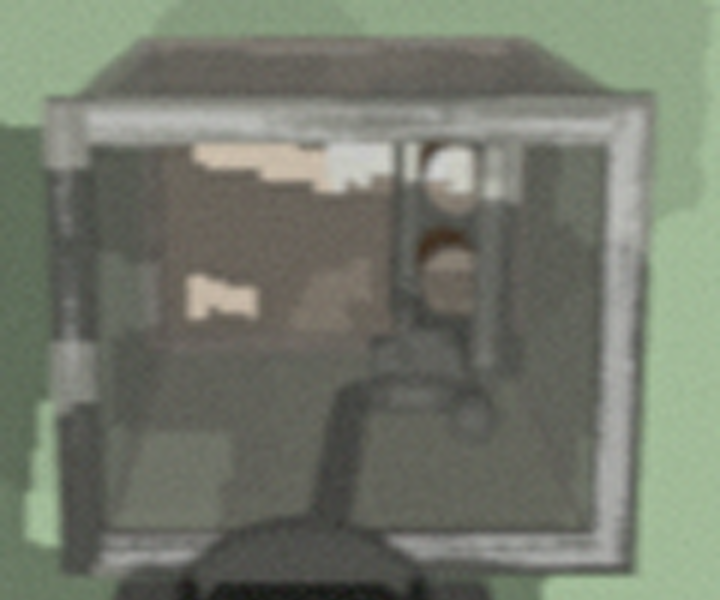

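The wrist view shows the hook tip at crop (475,412) and the shank foot at (347,398). That gives a lean of about +0.08 rad, with the tip about 23.5 mm ahead of the collar. The tip will pass about 6 mm in front of the bar, so I'm lowering.

```bash
python3 -m inch '[[1,[0.3,0,0],0],[1,[0.4,0,0],0],[1,[0.4,0,0],0],[1,[0.4,0,0],0],[1,[0.4,0,0],0],[1,[0.3,0,0],0],[1,[0.2,0,0],0],[1,[0,0,0],0]]'; python3 snap.py wrist w6
python3 - <<'E'
import cv2
t=cv2.imread("pics/w6.png")
cv2.imwrite("pics/w6c.png",cv2.resize(t[110:260,210:370],None,fx=5,fy=5,interpolation=cv2.INTER_CUBIC)[:600])
E
```

```text
time_s: 9.22
position: [0.5563, 0.0278, 0.3853]
tool_rot: [[-0.002, -0.038, 0.999], [0.0, 0.999, 0.038], [-1.0, 0.001, -0.002]]
ft_force: [0.1, 0.3, -1.3]
grip_width: 0.0169
9.2667 [0.5564 0.0279 0.3863] [-0.11  0.44 -1.6 ]
```

View pics/w6c.png

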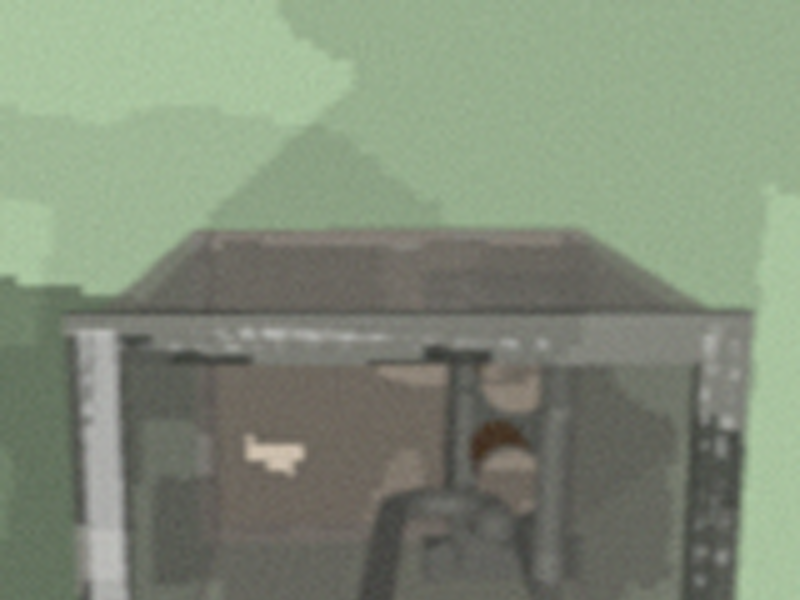

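```bash
python3 - <<'E'
from h import *
import pickle
np.set_printoptions(precision=4,suppress=True)
p=pickle.load(open('w6.pkl','rb'))
f=lambda u,v,z:onz(p,*cr(u,v,210,110,5),z)
u=np.array([np.cos(.039),np.sin(.039),0]);c0=np.array([.564,.0253,0])
for n,a in dict(tip=(490,522,.120),bar=(555,520,.09),barfront=(540,520,.09),wallL=(686,520,.15)).items():
    X=f(*a);print(n,X,(X-c0)@u)
E
python3 -m inch '[[1,[0.2,0,0],0],[1,[0.2,0,0],0],[1,[0.2,0,0],0],[1,[0.2,0,0],0],[1,[0.2,0,0],0],[1,[0.2,0,0],0],[1,[0.2,0,0],0],[1,[0,0,0],0]]'
```

```text
tip [0.5782 0.0268 0.12  ] 0.014280489926238328
bar [0.5932 0.0191 0.09  ] 0.028904464863342215
barfront [0.5904 0.0189 0.09  ] 0.026170775482713148
wallL [0.6027 0.0368 0.15  ] 0.039101829904877476
time_s: 9.93
position: [0.5563, 0.0278, 0.3433]
tool_rot: [[-0.002, -0.038, 0.999], [0.0, 0.999, 0.038], [-1.0, 0.0, -0.002]]
ft_force: [-0.3, -0.5, -2.1]
grip_width: 0.0168
```

```bash
python3 -m inch '[[1,[0,0,0.1],0],[1,[0,0,0.1],0],[1,[0,0,0.1],0],[1,[0,0,0.1],0],[1,[0,0,0.1],0],[1,[0,0,0.05],0],[1,[0,0,0.03],0],[1,[0,0,0],0]]'
python3 - <<'E'
from h import *
s=[env.observe() for i in range(3)]
for a in s: print(a['time_s'],a['position'].round(4),a['ft_force'].round(2),a['wrist_torque'].round(3))
E
python3 snap.py wrist w7;python3 - <<'E'
import cv2
t=cv2.imread("pics/w7.png")
cv2.imwrite("pics/w7c.png",cv2.resize(t[140:260,210:370],None,fx=5,fy=5,interpolation=cv2.INTER_CUBIC)[:600])
E
```

```text
time_s: 10.6
position: [0.5739, 0.0285, 0.3447]
tool_rot: [[0.0, -0.038, 0.999], [-0.0, 0.999, 0.038], [-1.0, -0.0, 0.0]]
ft_force: [-0.1, 0.7, -1.0]
grip_width: 0.0171
10.6 [0.5739 0.0285 0.3447] [-0.09  0.68 -1.  ] [ 0.048 -0.022  0.079]
10.6 [0.5739 0.0285 0.3447] [-0.09  0.68 -1.  ] [ 0.048 -0.022  0.079]
10.6 [0.5739 0.0285 0.3447] [-0.09  0.68 -1.  ] [ 0.048 -0.022  0.079]
10.65 [0.5738 0.0285 0.3447] [ 0.15  0.33 -1.09]
```

View pics/w7c.png

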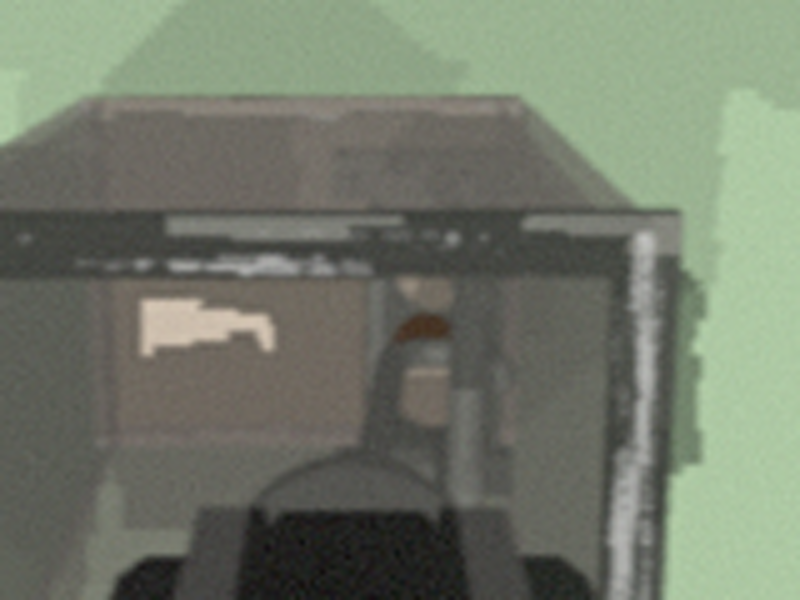

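The hook has passed under the bar, and the tip shows just beyond it at (500,365). Now feeling for the back wall in small steps.

```bash
python3 -m inch '[[1,[0,0,0.015],0],[1,[0,0,0.015],0],[1,[0,0,0.015],0],[1,[0,0,0.015],0],[1,[0,0,0],0],[1,[0,0,0],0],[1,[0,0,0],0],[1,[0,0,0],0]]' |egrep 'pos|ft'; python3 -m inch '[[1,[0,0,0.01],0],[1,[0,0,0.01],0],[1,[0,0,0.01],0],[1,[0,0,0],0],[1,[0,0,0],0],[1,[0,0,0],0],[1,[0,0,0],0],[1,[0,0,0],0]]'|egrep 'pos|ft'; python3 -c "
from rig import env;s=env.observe();print(s['wrist_torque'].round(3))"
```

```text
position: [0.5756, 0.0286, 0.3447]
ft_force: [-0.6, 0.2, -1.4]
position: [0.5765, 0.0286, 0.3447]
ft_force: [-0.0, -0.5, -1.4]
[0.027 0.032 0.032]
```

```bash
cat > ft.py <<'E'
from rig import env
s=env.observe();print(s['time_s'],s['position'].round(4),s['ft_force'].round(2),s['wrist_torque'].round(3))
E
python3 -m inch '[[1,[0,0,0.01],0],[1,[0,0,0.01],0],[1,[0,0,0],0],[1,[0,0,0],0],[1,[0,0,0],0],[1,[0,0,0],0],[1,[0,0,0],0],[1,[0,0,0],0]]' >/dev/null; python3 ft.py; python3 -m inch '[[1,[0,0,0.01],0],[1,[0,0,0.01],0],[1,[0,0,0],0],[1,[0,0,0],0],[1,[0,0,0],0],[1,[0,0,0],0],[1,[0,0,0],0],[1,[0,0,0],0]]'>/dev/null; python3 ft.py
```

```text
12.65 [0.5771 0.0287 0.3447] [ 0.31 -0.19 -1.77] [-0.027  0.037  0.021]
13.3167 [0.5776 0.0287 0.3447] [-1.85  0.05 -0.13] [-0.016  0.519 -0.062]
```

```bash
python3 snap.py wrist w8;python3 snap.py side s8;python3 - <<'E'
import cv2
t=cv2.imread("pics/w8.png")
cv2.imwrite("pics/w8c.png",cv2.resize(t[175:255,250:350],None,fx=7,fy=7,interpolation=cv2.INTER_CUBIC)[:600])
t=cv2.imread("pics/s8.png")
cv2.imwrite("pics/s8c.png",cv2.resize(t[175:275,210:300],None,fx=6,fy=6,interpolation=cv2.INTER_CUBIC)[:600])
E
```

```text
13.3667 [0.5776 0.0287 0.3447] [-1.52 -0.05 -0.84]
13.4167 [0.5776 0.0287 0.3447] [-2.49 -0.41 -1.46]
```

View pics/w8c.png

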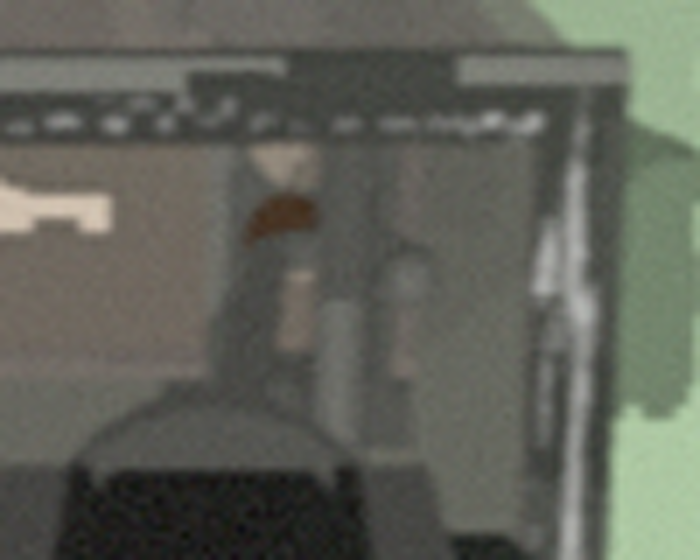

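View pics/s8c.png

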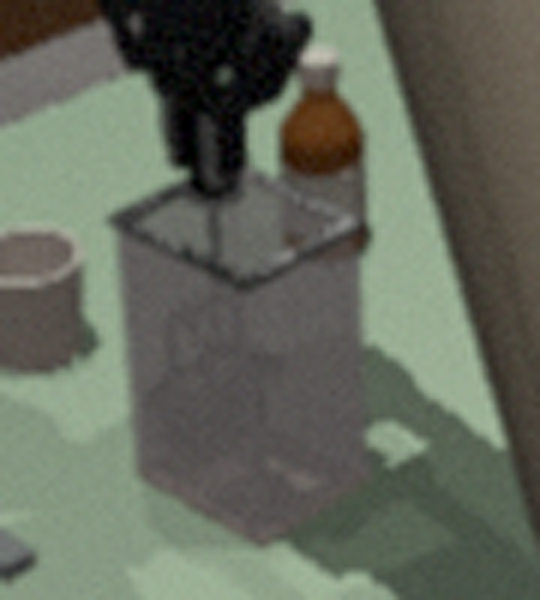

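The tip ball at (408,272) is behind the bar (centre column about 348), with 7.5 mm between centres as expected. Contact is about 2 N on the back wall. I'll ease off a hair and lift slowly.

```bash
python3 -m inch '[[1,[0,0,-0.006],0],[1,[-0.03,0,0],0],[1,[-0.03,0,0],0],[1,[-0.03,0,0],0],[1,[-0.03,0,0],0],[1,[-0.03,0,0],0],[1,[0,0,0],0],[1,[0,0,0],0]]' >/dev/null; python3 ft.py;  python3 -m inch '[[1,[-0.04,0,0],0],[1,[-0.04,0,0],0],[1,[-0.04,0,0],0],[1,[-0.04,0,0],0],[1,[0,0,0],0],[1,[0,0,0],0],[1,[0,0,0],0],[1,[0,0,0],0]]' >/dev/null; python3 ft.py
```

```text
14.0833 [0.5775 0.0287 0.3494] [-1.93 -0.31 -0.72] [-0.01   0.54  -0.038]
14.75 [0.5775 0.0287 0.3541] [-1.69  0.62  0.03] [-0.041  0.453  0.018]
```

```bash
python3 -m inch '[[1,[-0.05,0,0],0],[1,[-0.05,0,0],0],[1,[-0.05,0,0],0],[1,[-0.05,0,0],0],[1,[0,0,0],0],[1,[0,0,0],0],[1,[0,0,0],0],[1,[0,0,0],0]]' >/dev/null; python3 ft.py; python3 snap.py wrist w9;python3 - <<'E'
import cv2
t=cv2.imread("pics/w9.png")
cv2.imwrite("pics/w9c.png",cv2.resize(t[175:255,250:350],None,fx=7,fy=7,interpolation=cv2.INTER_CUBIC)[:600])
E
```

```text
15.4167 [0.5775 0.0287 0.3601] [-2.09  0.39 -0.57] [-0.033  0.499  0.008]
15.4667 [0.5775 0.0287 0.3601] [-1.27  0.2  -0.02]
```

View pics/w9c.png

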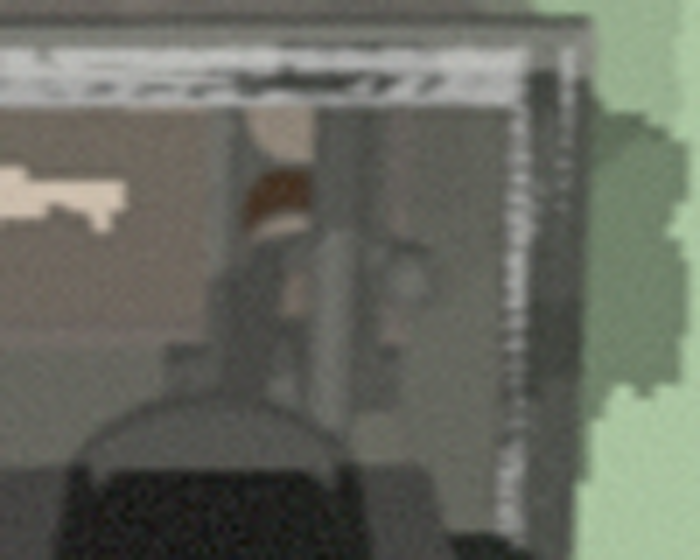

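The tip (410,280) is now above bar height behind the bar, so it's caught. Lifting on to seat it.

```bash
python3 -m inch '[[1,[-0.05,0,0],0],[1,[-0.05,0,0],0],[1,[-0.05,0,0],0],[1,[-0.05,0,0],0],[1,[0,0,0],0],[1,[0,0,0],0],[1,[0,0,0],0],[1,[0,0,0],0]]' >/dev/null; python3 ft.py;  python3 -m inch '[[1,[-0.05,0,0],0],[1,[-0.05,0,0],0],[1,[-0.05,0,0],0],[1,[-0.05,0,0],0],[1,[0,0,0],0],[1,[0,0,0],0],[1,[0,0,0],0],[1,[0,0,0],0]]' >/dev/null; python3 ft.py
```

```text
16.1333 [0.5775 0.0287 0.366 ] [-1.08 -0.72 -1.73] [-0.045  0.452 -0.005]
16.8 [0.5775 0.0287 0.3721] [-2.09  0.37 -1.44] [0.007 0.482 0.029]
```

```bash
python3 snap.py wrist w10;python3 snap.py side s10;python3 - <<'E'
import cv2
t=cv2.imread("pics/w10.png")
cv2.imwrite("pics/w10c.png",cv2.resize(t[175:255,250:350],None,fx=7,fy=7,interpolation=cv2.INTER_CUBIC)[:600])
t=cv2.imread("pics/s10.png")
cv2.imwrite("pics/s10c.png",cv2.resize(t[175:275,210:300],None,fx=6,fy=6,interpolation=cv2.INTER_CUBIC)[:600])
E
```

```text
16.85 [0.5775 0.0287 0.3721] [-2.33  0.16 -2.66]
16.9 [0.5775 0.0286 0.372 ] [-0.96 -0.7  -1.41]
```

View pics/w10c.png

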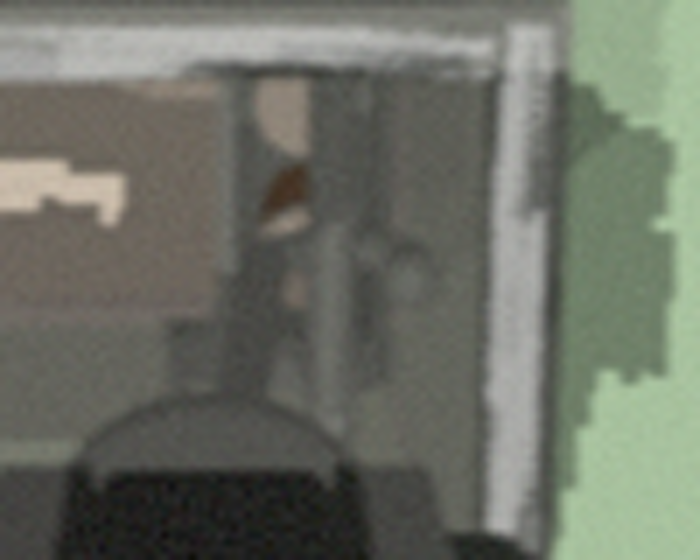

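View pics/s10c.png

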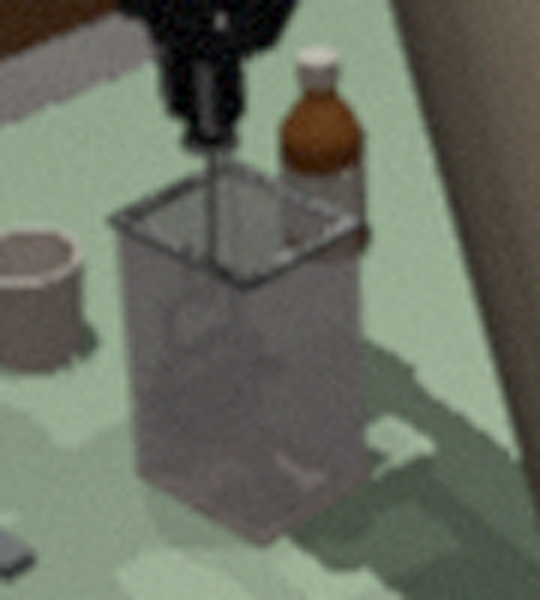

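```bash
python3 -m inch '[[1,[-0.06,0,0],0],[1,[-0.06,0,0],0],[1,[-0.06,0,0],0],[1,[-0.06,0,0],0],[1,[0,0,0],0],[1,[0,0,0],0],[1,[0,0,0],0],[1,[0,0,0],0]]' >/dev/null; python3 ft.py;python3 snap.py wrist w11;python3 snap.py side s11;python3 - <<'E'
import cv2
t=cv2.imread("pics/w11.png")
cv2.imwrite("pics/w11c.png",cv2.resize(t[175:255,250:350],None,fx=7,fy=7,interpolation=cv2.INTER_CUBIC)[:600])
E
```

```text
17.5667 [0.5775 0.0287 0.3793] [-1.56 -0.29 -1.58] [-0.025  0.462 -0.014]
17.6167 [0.5775 0.0287 0.3793] [-2.06 -0.58 -1.87]
17.6667 [0.5775 0.0287 0.3792] [-1.59 -0.28 -1.38]
```

View pics/w11c.png

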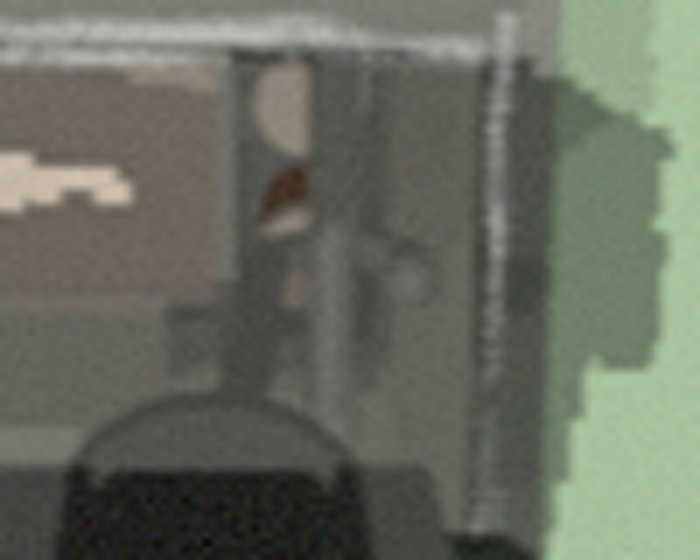

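From w10 to w11 the basket stays fixed relative to the hook while the rim moves, so it rides on the hook, lifted about 15 mm and clear of the lips. Moving off the wall towards the middle of the tank.

```bash
python3 -m inch '[[1,[-0.02,0,-0.03],0],[1,[-0.02,0,-0.05],0],[1,[0,0,-0.06],0],[1,[0,0,-0.06],0],[1,[0,0,-0.05],0],[1,[0,0,-0.03],0],[1,[0,0,0],0],[1,[0,0,0],0]]' >/dev/null; python3 ft.py;python3 -m inch '[[1,[0,0,-0.05],0],[1,[0,0,-0.1],0],[1,[0,0,-0.12],0],[1,[0,0,-0.12],0],[1,[0,0,-0.12],0],[1,[0,0,-0.1],0],[1,[0,0,-0.05],0],[1,[0,0,0],0]]' >/dev/null; python3 ft.py;python3 snap.py wrist w12;python3 snap.py side s12;python3 - <<'E'
import cv2
t=cv2.imread("pics/w12.png")
cv2.imwrite("pics/w12c.png",cv2.resize(t[155:255,230:370],None,fx=5,fy=5,interpolation=cv2.INTER_CUBIC)[:600])
t=cv2.imread("pics/s12.png")
cv2.imwrite("pics/s12c.png",cv2.resize(t[175:275,210:300],None,fx=6,fy=6,interpolation=cv2.INTER_CUBIC)[:600])
E
```

```text
18.3333 [0.5691 0.0283 0.3805] [-0.54 -0.2  -3.01] [-0.004  0.066 -0.016]
19.0 [0.549  0.0276 0.3806] [ 0.03  0.68 -2.93] [-0.071  0.005  0.003]
19.05 [0.5492 0.0276 0.3806] [ 0.01 -0.36 -3.36]
19.1 [0.5493 0.0276 0.3805] [-1.16  0.24 -2.81]
```

View pics/w12c.png

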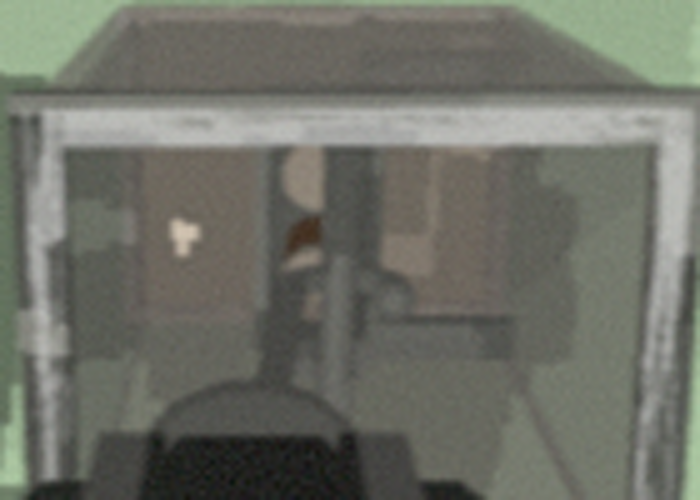

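View pics/s12c.png

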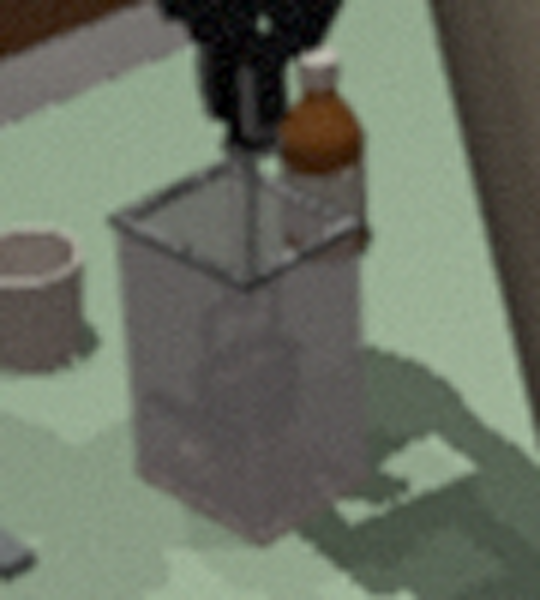

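Fz is -3.0 N with the torque near zero, so the basket (about 0.16 kg) hangs free in the middle of the tank. Lifting it out.

```bash
python3 -m inch '[[1,[-0.1,-0.03,0],0],[1,[-0.2,0,0],0],[1,[-0.4,0,0],0],[1,[-0.4,0,0],0],[1,[-0.4,0,0],0],[1,[-0.4,0,0],0],[1,[-0.4,0,0],0],[1,[-0.4,0,0],0]]' >/dev/null; python3 ft.py;python3 -m inch '[[1,[-0.4,0,0],0],[1,[-0.4,0,0],0],[1,[-0.4,0,0],0],[1,[-0.4,0,0],0],[1,[-0.3,0,0],0],[1,[-0.2,0,0],0],[1,[0,0,0],0],[1,[0,0,0],0]]' ;python3 ft.py; python3 snap.py wrist w13;python3 snap.py side s13
```

```text
19.7667 [0.5493 0.0267 0.4626] [ 0.61  0.67 -3.65] [ 0.03   0.015 -0.031]
time_s: 20.43
position: [0.5494, 0.0267, 0.5243]
tool_rot: [[-0.0, -0.038, 0.999], [0.0, 0.999, 0.038], [-1.0, 0.0, -0.0]]
ft_force: [-0.6, -0.4, -3.5]
grip_width: 0.0169
20.4333 [0.5494 0.0267 0.5243] [-0.62 -0.42 -3.5 ] [-0.036  0.063  0.022]
20.4833 [0.5494 0.0267 0.5238] [ 0.01 -0.19 -3.59]
20.5333 [0.5494 0.0267 0.5237] [ 0.05  0.25 -2.94]
```

View pics/s13.png

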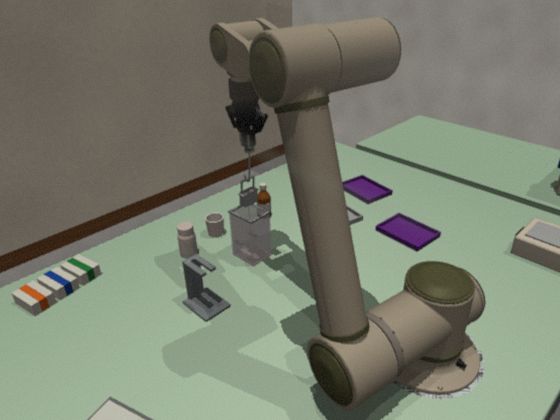

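View pics/w13.png

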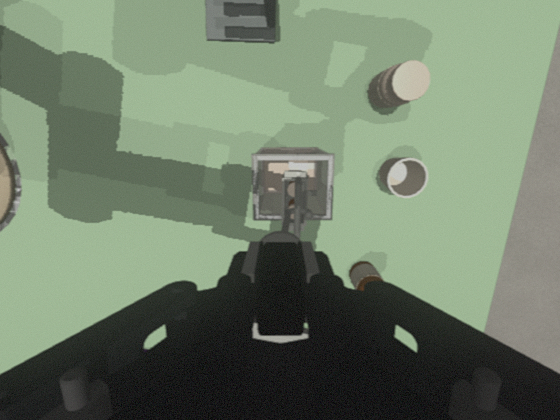

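The basket hangs upright on the hook, clear of the rim. Carrying it smoothly to above the tray.

```bash
python3 -m inch '[[1,[0,-0.06,-0.02],0],[1,[0,-0.12,-0.04],0],[1,[0,-0.2,-0.06],0],[1,[0,-0.28,-0.06],0],[1,[0,-0.36,-0.06],0],[1,[0,-0.44,-0.06],0],[1,[0,-0.5,-0.06],0],[1,[0,-0.5,-0.06],0]]' >/dev/null; python3 -m inch '[[1,[0,-0.55,-0.06],0],[1,[0,-0.55,-0.06],0],[1,[0,-0.55,-0.06],0],[1,[0,-0.55,-0.06],0],[1,[0,-0.55,-0.06],0],[1,[0,-0.55,-0.06],0],[1,[0,-0.55,-0.06],0],[1,[0,-0.55,-0.06],0]]' >/dev/null; python3 -m inch '[[1,[0,-0.55,-0.06],0],[1,[0,-0.55,-0.06],0],[1,[0,-0.55,-0.06],0],[1,[0,-0.5,-0.06],0],[1,[0,-0.45,-0.06],0],[1,[0,-0.4,-0.06],0],[1,[0,-0.35,-0.06],0],[1,[0,-0.3,-0.06],0]]' >/dev/null;python3 -m inch '[[1,[0,-0.25,-0.06],0],[1,[0,-0.2,-0.03],0],[1,[0,-0.15,0],0],[1,[0,-0.12,0],0],[1,[0,-0.08,0],0],[1,[0,-0.04,0],0],[1,[0,0,0],0],[1,[0,0,0],0]]';python3 snap.py wrist w14;python3 snap.py top t14
```

```text
time_s: 23.2
position: [0.5184, -0.315, 0.5245]
tool_rot: [[0.0, -0.039, 0.999], [0.0, 0.999, 0.039], [-1.0, 0.0, 0.0]]
ft_force: [0.7, 0.6, -2.6]
grip_width: 0.0171
23.25 [ 0.5184 -0.315   0.5245] [-1.15  0.59 -3.55]
23.3 [ 0.5184 -0.315   0.5245] [-0.01  0.67 -2.53]
```

View pics/w14.png

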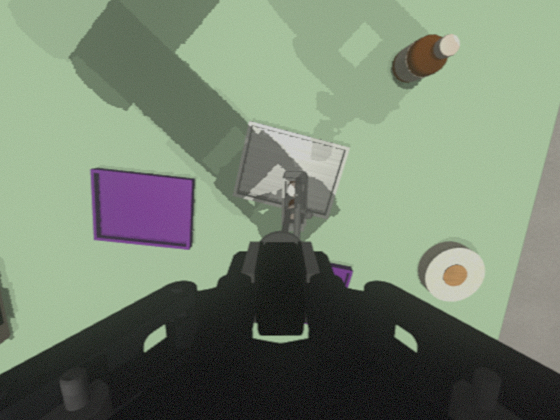

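View pics/t14.png

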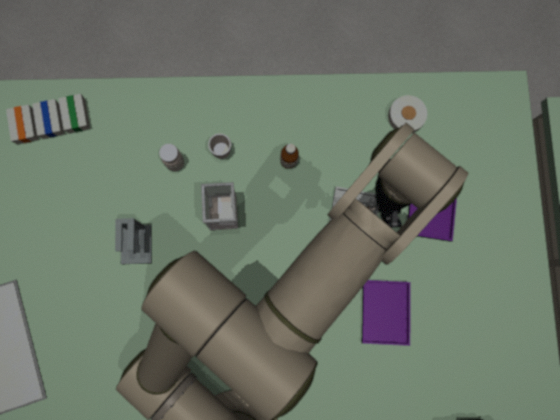

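Run:
```python
from h import *
import pickle
np.set_printoptions(precision=4,suppress=True)
p=pickle.load(open('w14.pkl','rb'))
c=np.array([onz(p,*q,.018) for q in [(251,122),(349,147),(328,215),(236,193)]]);print(c[:,:2],c.mean(0),np.linalg.norm(np.roll(c,-1,0)-c,axis=1))
C=np.array([.5184+.0125*.999,-.3163+.0125*.039,.01]);print('tub drop',C, proj(p,C))
```

```text
[[ 0.4718 -0.2439]
 [ 0.6239 -0.2751]
 [ 0.6003 -0.3858]
 [ 0.4493 -0.3549]] [ 0.5363 -0.3149  0.018 ] [0.1553 0.1132 0.1541 0.1132]
tub drop [ 0.5309 -0.3158  0.01  ] [287.6311 170.1297]
```

The tray centre from this view is (0.536, -0.315), against (0.531, -0.316) before. Either way the basket is well inside. Lowering.

```bash
python3 -m inch '[[1,[0.2,0,0],0],[1,[0.4,0,0],0],[1,[0.5,0,0],0],[1,[0.5,0,0],0],[1,[0.5,0,0],0],[1,[0.5,0,0],0],[1,[0.5,0,0],0],[1,[0.5,0,0],0]]' >/dev/null; python3 -m inch '[[1,[0.5,0,0],0],[1,[0.4,0,0],0],[1,[0.3,0,0],0],[1,[0.2,0,0],0],[1,[0.15,0,0],0],[1,[0.1,0,0],0],[1,[0.05,0,0],0],[1,[0,0,0],0]]' >/dev/null; python3 ft.py; python3 snap.py wrist w15; python3 snap.py side s15
```

```text
24.6333 [ 0.5184 -0.3153  0.3655] [-0.19  0.15 -2.74] [0.019 0.019 0.037]
24.6833 [ 0.5184 -0.3153  0.3658] [-0.28 -0.07 -2.02]
24.7333 [ 0.5184 -0.3153  0.3659] [ 0.58 -0.5  -2.84]
```

View pics/w15.png

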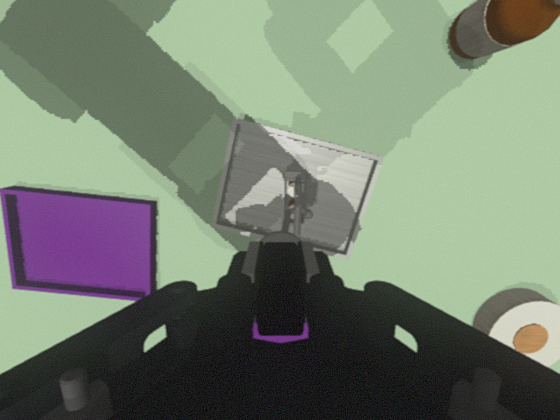

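View pics/s15.png

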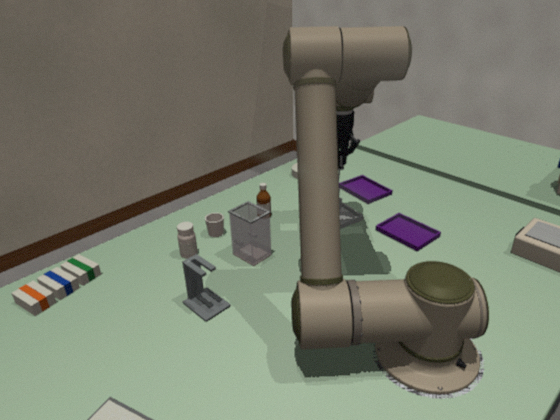

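The wrist view shows the basket over the tray at about (292,200). Touch should come 13 mm lower, so I'll creep down.

```bash
python3 -m inch '[[1,[0.05,0,0],0],[1,[0.05,0,0],0],[1,[0.05,0,0],0],[1,[0.05,0,0],0],[1,[0.05,0,0],0],[1,[0.05,0,0],0],[1,[0.03,0,0],0],[1,[0,0,0],0]]' >/dev/null; python3 ft.py; python3 -m inch '[[1,[0.03,0,0],0],[1,[0.03,0,0],0],[1,[0.03,0,0],0],[1,[0.03,0,0],0],[1,[0.03,0,0],0],[1,[0.03,0,0],0],[1,[0,0,0],0],[1,[0,0,0],0]]' >/dev/null; python3 ft.py;python3 -m inch '[[1,[0.03,0,0],0],[1,[0.03,0,0],0],[1,[0.03,0,0],0],[1,[0.03,0,0],0],[1,[0.03,0,0],0],[0,[0,0,0],0],[1,[0,0,0],0],[1,[0,0,0],0]]' --help >/dev/null 2>&1; python3 ft.py
```

```text
25.4 [ 0.5183 -0.3152  0.3552] [-0.62  1.09 -2.62] [0.02  0.002 0.047]
26.0667 [ 0.5183 -0.3153  0.3501] [ 0.47  0.07 -0.52] [ 0.028 -0.033  0.03 ]
26.0667 [ 0.5183 -0.3153  0.3501] [ 0.47  0.07 -0.52] [ 0.028 -0.033  0.03 ]
```

(The last call in that batch had a stray flag, was refused and moved nothing.) Fz dropped from -2.7 to about -1 at TCP z 0.350, so the basket is standing. Lowering the hook clear under the bar.

```bash
python3 -m inch '[[1,[0.06,0,0],0],[1,[0.07,0,0],0],[1,[0.08,0,0],0],[1,[0.08,0,0],0],[1,[0.07,0,0],0],[1,[0,0,0],0],[1,[0,0,0],0],[1,[0,0,0],0]]' >/dev/null; python3 ft.py; python3 -m inch '[[1,[0.07,0,0],0],[1,[0.07,0,0],0],[1,[0.06,0,0],0],[1,[0,0,0],0],[1,[0,0,0],0],[1,[0,0,0],0],[1,[0,0,0],0],[1,[0,0,0],0]]' >/dev/null; python3 ft.py; python3 snap.py wrist w16
python3 - <<'E'
import cv2
t=cv2.imread("pics/w16.png")
cv2.imwrite("pics/w16c.png",cv2.resize(t[120:260,200:400],None,fx=4,fy=4,interpolation=cv2.INTER_CUBIC)[:600])
E
```

```text
26.7333 [ 0.5183 -0.3153  0.3394] [-1.23 -1.19 -0.78] [-0.017 -0.02  -0.034]
27.4 [ 0.5183 -0.3153  0.3334] [-0.05  0.01 -1.21] [-0.049  0.029 -0.008]
27.45 [ 0.5183 -0.3153  0.3334] [-0.22  0.66 -0.28]
```

View pics/w16c.png

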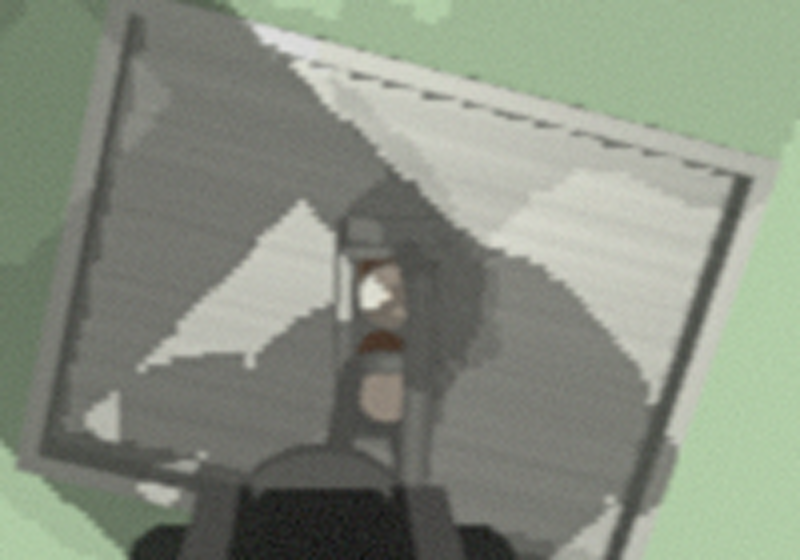

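The basket stands upright well inside the tray, at crop (380,330). Backing the hook out.

```bash
python3 -m inch '[[1,[0,0,-0.05],0],[1,[0,0,-0.06],0],[1,[0,0,-0.06],0],[1,[0,0,-0.06],0],[1,[0,0,-0.06],0],[1,[0,0,-0.06],0],[1,[0,0,0],0],[1,[0,0,0],0]]' >/dev/null; python3 ft.py; python3 -m inch '[[1,[0,0,-0.1],0],[1,[0,0,-0.1],0],[1,[0,0,-0.1],0],[1,[0,0,-0.15],0],[1,[0,0,-0.15],0],[1,[0,0,-0.15],0],[1,[0,0,-0.1],0],[1,[0,0,0],0]]' >/dev/null; python3 ft.py; python3 snap.py wrist w17
python3 - <<'E'
import cv2
t=cv2.imread("pics/w17.png")
cv2.imwrite("pics/w17c.png",cv2.resize(t[120:260,200:400],None,fx=4,fy=4,interpolation=cv2.INTER_CUBIC)[:600])
E
```

```text
28.1167 [ 0.5078 -0.3157  0.3334] [ 0.74  0.73 -1.28] [-0.02  -0.008  0.001]
28.7833 [ 0.4818 -0.3167  0.3334] [ 0.4  -0.63 -0.96] [ 0.    -0.03   0.017]
28.8333 [ 0.4821 -0.3167  0.3334] [ 0.23 -0.16 -2.33]
```

View pics/w17c.png

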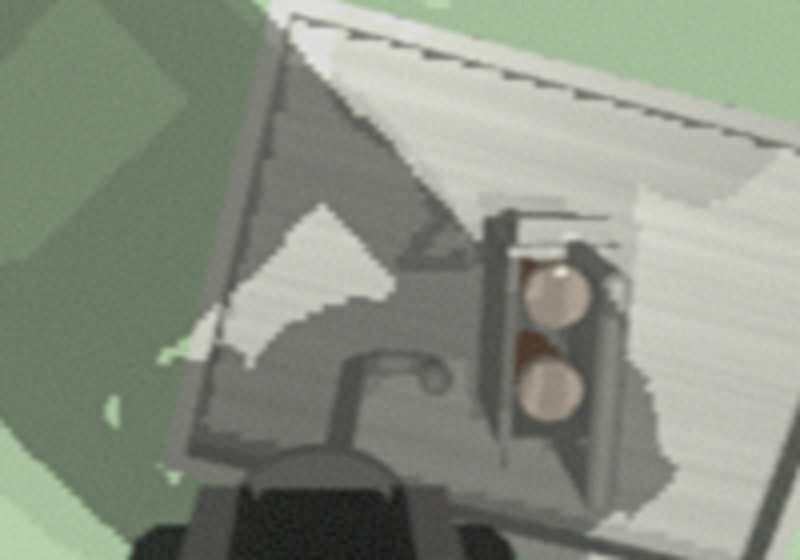

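The hook is free (tip at (435,375)) and the basket stands upright inside the tray. Raise, straighten the yaw and carry the rod back.

```bash
python3 -m inch '[[1,[-0.3,0,0],0],[1,[-0.6,0,0],0],[1,[-0.7,0,0],0],[1,[-0.7,0,0],0],[1,[-0.7,0,0],0],[1,[-0.7,0,0],0],[1,[-0.5,0,0],0],[1,[0,0,0],0.45]]' >/dev/null; python3 -m inch '[[1,[0,0.4,-0.1],0],[1,[0,0.8,-0.15],0],[1,[0,0.9,-0.15],0],[1,[0,0.9,-0.15],0],[1,[0,0.9,-0.15],0],[1,[0,0.9,-0.15],0],[1,[0,0.9,-0.15],0],[1,[0,0.9,-0.15],0]]' >/dev/null; python3 -m inch '[[1,[0,0.9,-0.15],0],[1,[0,0.9,-0.15],0],[1,[0,0.9,-0.15],0],[1,[0,0.9,-0.15],0],[1,[0,0.9,-0.15],0],[1,[0,0.9,-0.15],0],[1,[0,0.9,-0.15],0],[1,[0,0.9,-0.15],0]]' >/dev/null; python3 -m inch '[[1,[0,0.9,-0.15],0],[1,[0,0.9,-0.15],0],[1,[0,0.9,-0.1],0],[1,[0,0.9,0],0],[1,[0,0.8,0],0],[1,[0,0.4,0],0],[1,[0,0,0],0],[1,[0,0,0],0]]'; python3 ft.py
```

```text
time_s: 31.5
position: [0.4002, 0.2417, 0.4597]
tool_rot: [[0.0, -0.001, 1.0], [-0.0, 1.0, 0.001], [-1.0, -0.0, 0.0]]
ft_force: [1.5, 0.6, -1.4]
grip_width: 0.017
31.5 [0.4002 0.2417 0.4597] [ 1.53  0.63 -1.44] [-0.03  -0.011 -0.022]
```

```bash
python3 -m inch '[[1,[0.3,0.39,-0.07],0],[1,[0.6,0,0],0],[1,[0.7,0,0],0],[1,[0.7,0,0],0],[1,[0.7,0,0],0],[1,[0.7,0,0],0],[1,[0.5,0,0],0],[1,[0.3,0,0],0]]'>/dev/null; python3 -m inch '[[1,[0.17,0,0],0],[1,[0,0,0],0],[1,[0,0,0],0],[1,[0,0,0],0],[1,[0,0,0],0],[1,[0,0,0],0],[1,[0,0,0],0],[1,[0,0,0],0]]'>/dev/null; python3 ft.py; python3 snap.py wrist w18; python3 snap.py side s18;  python3 - <<'E'
import cv2
t=cv2.imread("pics/s18.png")
cv2.imwrite("pics/s18c.png",cv2.resize(t[220:330,160:260],None,fx=5,fy=5,interpolation=cv2.INTER_CUBIC)[:600])
E
```

```text
32.8333 [0.3983 0.2532 0.3194] [ 0.21  0.2  -1.44] [-0.004 -0.018 -0.055]
32.8833 [0.3983 0.2532 0.3194] [-0.16 -0.04 -1.37]
32.9333 [0.3983 0.2532 0.3193] [ 0.5   0.2  -1.28]
```

View pics/w18.png

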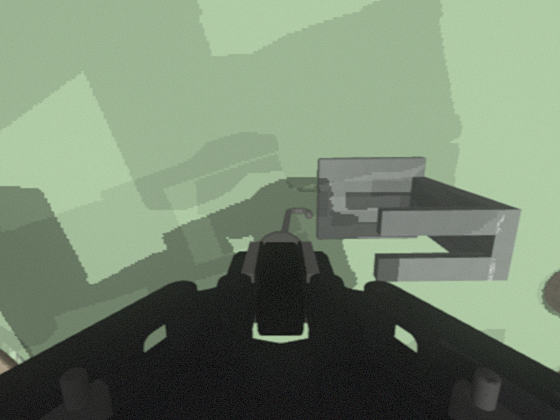

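View pics/s18c.png

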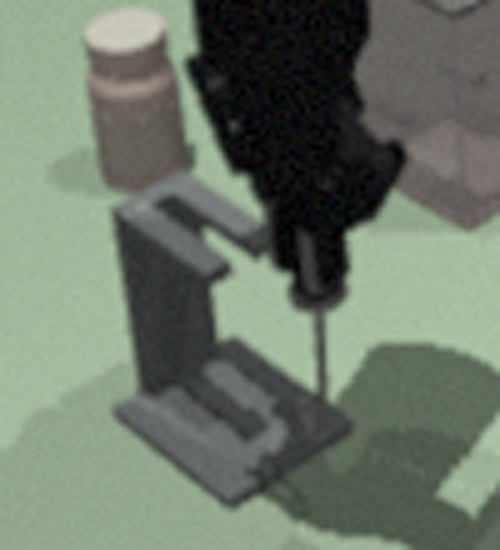

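Run:
```python
from h import *
import pickle
np.set_printoptions(precision=4,suppress=True)
p=pickle.load(open('w18.pkl','rb'))
for q in [(378,209),(376,255),(375,280),(430,255),(492,258)]: print(q,onz(p,*q,.125))
for q in [(379,236),(437,236)]: print('lower edge of far prong side, z .117',q,onz(p,*q,.117))
```

```text
(378, 209) [0.4535 0.2748 0.125 ]
(376, 255) [0.4547 0.2468 0.125 ]
(375, 280) [0.4554 0.2306 0.125 ]
(430, 255) [0.4863 0.2468 0.125 ]
(492, 258) [0.523  0.2449 0.125 ]
lower edge of far prong side, z .117 (379, 236) [0.4582 0.2557 0.117 ]
lower edge of far prong side, z .117 (437, 236) [0.4933 0.2557 0.117 ]
```

The prong middle is at y 0.2527 and the shank at about 0.252, so they line up. Sliding the rod in.

```bash
python3 -m inch '[[1,[0,0,0.2],0],[1,[0,0,0.3],0],[1,[0,0,0.3],0],[1,[0,0,0.3],0],[1,[0,0,0.2],0],[1,[0,0,0.1],0],[1,[0,0,0],0],[1,[0,0,0],0]]'>/dev/null; python3 ft.py; python3 -m inch '[[1,[0,0,0.2],0],[1,[0,0,0.2],0],[1,[0,0,0.2],0],[1,[0,0,0.2],0],[1,[0,0,0.2],0],[1,[0,0,0.1],0],[1,[0,0,0],0],[1,[0,0,0],0]]'>/dev/null; python3 ft.py; python3 snap.py wrist w19; python3 snap.py side s19;  python3 - <<'E'
import cv2
t=cv2.imread("pics/s19.png")
cv2.imwrite("pics/s19c.png",cv2.resize(t[220:330,160:260],None,fx=5,fy=5,interpolation=cv2.INTER_CUBIC)[:600])
E
```

```text
33.6 [0.4403 0.2531 0.319 ] [-0.57  0.12 -2.21] [ 0.004 -0.001 -0.048]
34.2667 [0.4734 0.2531 0.3191] [-0.01  0.61 -1.49] [ 0.059 -0.039 -0.01 ]
34.3167 [0.4732 0.2531 0.3191] [ 0.02 -0.41 -1.19]
34.3667 [0.4731 0.2531 0.3192] [ 0.19 -0.25 -2.39]
```

View pics/s19c.png

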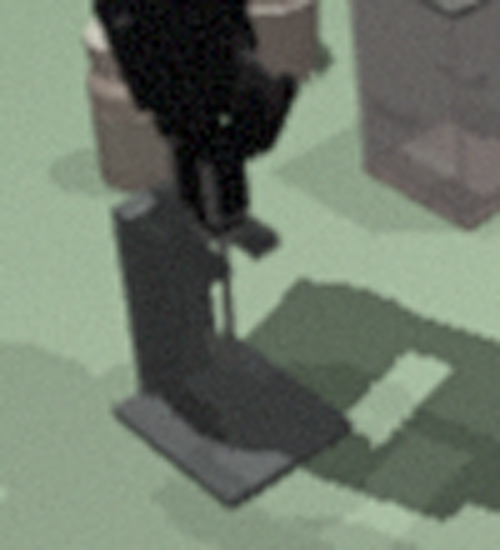

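The shank is in the slot. Lowering until the prongs take the weight.

```bash
python3 -m inch '[[1,[0.05,0,0],0],[1,[0.05,0,0],0],[1,[0.05,0,0],0],[1,[0.03,0,0],0],[1,[0.02,0,0],0],[1,[0,0,0],0],[1,[0,0,0],0],[1,[0,0,0],0]]'>/dev/null; python3 ft.py; python3 -m inch '[[1,[0.02,0,0],0],[1,[0.01,0,0],0],[1,[0,0,0],0],[1,[0,0,0],0],[1,[0,0,0],0],[1,[0,0,0],0],[1,[0,0,0],0],[1,[0,0,0],0]]'>/dev/null; python3 ft.py
```

```text
35.0333 [0.4733 0.2531 0.3133] [ 0.62  0.3  -0.97] [ 0.064 -0.006  0.011]
35.7 [0.4733 0.2531 0.3123] [ 0.07  0.71 -1.86] [-0.009 -0.021 -0.014]
```

```bash
python3 -m inch '[[1,[0.01,0,0],0],[1,[0.01,0,0],0],[1,[0.01,0,0],0],[1,[0,0,0],0],[1,[0,0,0],0],[1,[0,0,0],0],[1,[0,0,0],0],[1,[0,0,0],0]]'>/dev/null; python3 ft.py; python3 -m inch '[[1,[0.01,0,0],0],[1,[0.01,0,0],0],[1,[0,0,0],0],[1,[0,0,0],0],[1,[0,0,0],0],[1,[0,0,0],0],[1,[0,0,0],0],[1,[0,0,0],0]]'>/dev/null; python3 ft.py
```

```text
36.3667 [0.4732 0.2531 0.3121] [-1.61 -0.04  4.97] [-0.151  0.368 -0.016]
37.0333 [0.4731 0.2531 0.312 ] [-3.86 -0.96  8.93] [-0.248  0.655 -0.074]
```

Seated, pressing 9 N. I'll relax 1 mm and release.

```bash
python3 -m inch '[[1,[-0.03,0,0],0],[1,[-0.01,0,0],0],[1,[0,0,0],0],[1,[0,0,0],0],[1,[0,0,0],0],[1,[0,0,0],0],[1,[0,0,0],0],[1,[0,0,0],0]]' 20 >/dev/null; python3 ft.py; python3 -m inch '[[0.4,[0,0,0],0],[0.2,[0,0,0],0],[0,[0,0,0],0],[-0.3,[0,0,0],0],[-0.6,[0,0,0],0],[-1,[0,0,0],0],[-1,[0,0,0],0],[-1,[0,0,0],0]]'; python3 snap.py wrist w20
```

```text
37.7 [0.4733 0.2531 0.3121] [-0.53 -0.42  3.15] [0.033 0.137 0.01 ]
time_s: 38.37
position: [0.4733, 0.2531, 0.312]
tool_rot: [[-0.0, 0.001, 1.0], [0.0, 1.0, -0.001], [-1.0, 0.0, -0.0]]
ft_force: [0.5, -0.2, -0.4]
grip_width: 0.0852
38.4167 [0.4733 0.2531 0.312 ] [ 0.11 -1.16  0.12]
```

View pics/w20.png

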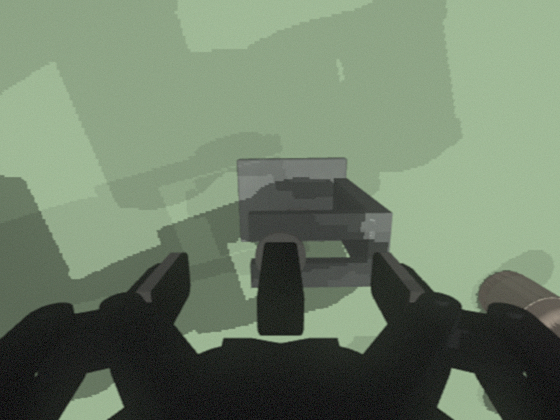

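The rod hangs upright with the jaws open. Rising clear and moving aside for the final check.

```bash
python3 -m inch '[[-1,[-0.2,0,0],0],[-1,[-0.5,0,0],0],[-1,[-0.6,0,0],0],[-1,[-0.6,0,0],0],[-1,[-0.6,0,0],0],[-1,[-0.5,0,0],0],[-1,[-0.3,0,0],0],[-1,[0,0,0],0]]' >/dev/null; python3 -m inch '[[-1,[0,-0.5,-0.2],0],[-1,[0,-0.5,-0.3],0],[-1,[0,-0.5,-0.3],0],[-1,[0,-0.5,-0.3],0],[-1,[0,-0.5,-0.3],0],[-1,[0,-0.3,-0.2],0],[-1,[0,0,0],0],[-1,[0,0,0],0]]' | egrep 'time|pos|ft'; python3 snap.py top t21; python3 snap.py side s21; python3 snap.py wrist w21;  python3 - <<'E'
import cv2,numpy as np
s=cv2.imread("pics/s21.png");t=cv2.imread("pics/t21.png")
r=lambda a:cv2.resize(a,(390,390),interpolation=cv2.INTER_CUBIC)
cv2.imwrite("pics/fin.png",np.hstack([r(s[225:325,165:265]),r(t[170:270,300:400])]))
E
```

```text
time_s: 39.75
position: [0.4253, 0.1691, 0.4109]
ft_force: [0.1, -0.4, -0.6]
39.8 [0.4256 0.1694 0.4109] [ 0.88  0.44 -0.27]
39.85 [0.4256 0.1696 0.4109] [-0.03 -0.16  0.2 ]
39.9 [0.4256 0.1696 0.4108] [ 0.25  0.25 -0.47]
```

View pics/fin.png

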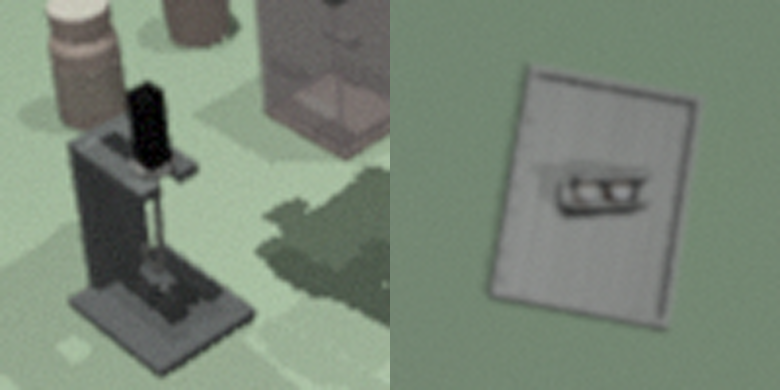

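View pics/s21.png

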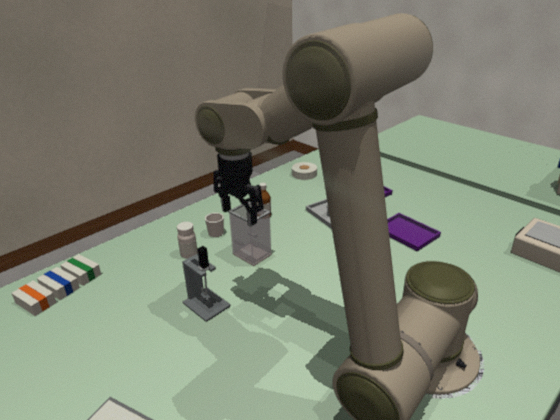

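The rod hangs upright in the stand, the basket stands upright in the steel tray, the tank is empty and the bystanders are unmoved. Handing in.

```bash
python3 -c "
from rig import env; print(env.close_job())"
```

```text
the job is handed in; nothing more can be done
None
```

The job is done and handed in at about 40 s of the 72 s allowed.

- **Fishing:** I took the rod from its stand, felt the tank's back wall with the hook at about 2 N (highest reading 2.5 N), caught the bar and lifted the basket out.
- **Placing:** I set the basket down in the steel tray, backed the hook out, hung the rod back in its slot, let go and moved the arm clear.
- **Last checks:** The final pictures show the rod hanging upright in the stand, the basket standing upright near the middle of the tray, and the tank empty. The bystanders look unmoved, and the gripper is touching nothing.
- **What disagreed:**
  - The tray's centre came out 5 mm apart in two views, which the tray's size easily allows for.
  - While the hook rubbed the wall, the vertical force did not show the basket's weight; off the wall it did (about -3 N).
  - Seating the rod pressed on the stand at up to about 9 N before I eased off.
  - One mistyped call was refused and moved nothing.

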